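# Take the locked sign boards off the counter rack

## Task

Take the blank sign boards down for repainting: fully unscrew both clamp knobs on the rack, which have reverse threads and so loosen clockwise, then take off the keeper bar and lay it flat, handle up, lengthways in the middle of the rubber mat. After that lift every board off its hook and lean it, hole end up and facing squarely, against the front of the wooden riser, standing by itself on the counter at a safe slant. Leave the books, pen cup and tape stand where they are.

Things in the scene. Friction and masses are not known exactly. Their poses are not given: they have to be found in the camera images.
- rack: fixed rack; origin on the counter below the plane in which the boards hang; x from its front (robot side) to its back, y along it, z up. Hooks at y = -78, 0, +78 mm; two red cross rails behind them, front faces at x = 25 mm, the upper one's top 152 mm high. Square 34 mm posts at y = -150 and +150 mm carry the knobs on 10 mm studs.
- hook_mid (a point): middle hook (the outer two are alike), point on the bar's top where a board hangs, 150 mm high. The 8 mm bar comes forward from the red rail to 20 mm in front of this point, its tip turned up 14 mm above the bar's top (so grip a board in its top 35 mm): raise a board 15 to 25 mm, then draw it forward (rack's -x) 30 mm or more to free it.
- pad_left (a point): top of the left post (the right one is alike), on the stud's axis, 213 mm high; the keeper bar's ends rest on these pads. A lip 5 mm high runs along each pad's front edge, so the bar must be raised 7 to 12 mm (both knobs fully unscrewed) and then drawn straight forward (rack's -x) 30 mm or more, off the studs.
- keeper_grip (a point): centre of the orange handle (20 mm in x, 44 in y, 36 tall) on the keeper, a loose aluminium bar 340 mm long (y), 30 wide, 10 thick, 0.18 kg; 28 mm above its underside. It starts clamped on both posts, axes along the rack's, 8 mm above the boards so none comes off. Its ends have 16 mm slots round the studs, open to +x.
- knob_left (a joint): turn of the left clamp knob (rack's +y end), rad: 0 screwed right down, 3.2 fully unscrewed, at its stop. REVERSE thread: CLOCKWISE seen from above loosens it and increases the value; it climbs 5 mm per rad on an upright stud and stays captive there. Friction 0.05 N m, stays where left. Starts at 0 to 0.4.
- knob_right (a joint): turn of the right clamp knob (rack's -y end), rad: 0 screwed right down, 3.2 fully unscrewed, at its stop. REVERSE thread: CLOCKWISE seen from above loosens it and increases the value; it climbs 5 mm per rad on an upright stud and stays captive there. Friction 0.05 N m, stays where left. Starts at 0 to 0.4.
- knob_left_grip (a point): centre of the left knob's black fluted round grip, on its upright axis: 36 mm across, 28 mm tall, on an 18 mm neck; a 30 mm washer 35 mm below this point climbs with the knob and holds down the end of the keeper bar. Its top is 273 mm high screwed down, 288 mm unscrewed. Yellow line on top. Nothing else so high within 60 mm.
- knob_right_grip (a point): centre of the right knob's black fluted round grip, on its upright axis: 36 mm across, 28 mm tall, on an 18 mm neck; a 30 mm washer 35 mm below this point climbs with the knob and holds down the end of the keeper bar. Its top is 273 mm high screwed down, 288 mm unscrewed. Yellow line on top. Nothing else so high within 60 mm.
- lime_center (a point): centre of the lime sign board, blank wood 64 mm wide (y), 174 mm tall (z, up) and 10 mm thick (x), 0.12 kg. A hang hole 20 mm wide, 34 mm tall lies on its mid-line, from 2 mm below to 32 mm above the centre; above it are 55 mm of plain board. Hangs at first on any of the three hooks, axes along the rack's. May be absent (None).
- orange_center (a point): centre of the orange sign board, blank wood 64 mm wide (y), 174 mm tall (z, up) and 10 mm thick (x), 0.12 kg. A hang hole 20 mm wide, 34 mm tall lies on its mid-line, from 2 mm below to 32 mm above the centre; above it are 55 mm of plain board. Hangs at first on any of the three hooks, axes along the rack's. May be absent (None).
- yellow_center (a point): centre of the yellow sign board, blank wood 64 mm wide (y), 174 mm tall (z, up) and 10 mm thick (x), 0.12 kg. A hang hole 20 mm wide, 34 mm tall lies on its mid-line, from 2 mm below to 32 mm above the centre; above it are 55 mm of plain board. Hangs at first on any of the three hooks, axes along the rack's. May be absent (None).
- riser: fixed wooden riser block, 360 mm long (y), 100 mm tall, 60 mm deep; origin on the counter under the middle of its front face, which is the plane x = 0 facing the robot side; x points into it. The boards lean against this face, side by side; they stand 74 mm taller than it, so their tops stay clear above it.
- mat: black rubber mat fixed on the counter between robot and fixtures, 90 mm (x) by 400 mm (y), 3 mm thick; origin under its centre.
- books: bystander: two books in a stack, 110 x 160 mm, 47 mm high; origin under the centre. Leave alone.
- pencup: bystander: white cup with pens, 72 mm wide, 130 mm high; origin under the centre. Leave alone.
- tapestand: bystander: grey tape stand, 55 x 130 mm, 75 mm high; origin under the centre. Leave alone.

How it is judged:
By the outcome, as a careful person would: the job done as asked, in the order asked, and still so for the second after the job is handed in, with the robot touching nothing.
Of board_lime, board_orange, board_yellow only 2 to 3 are there at a start; the rules pass over those that are not, and their reading is None.
At some moment in a run one of keeper may be knocked a few centimetres aside while the robot is not near it.
It also fails if it takes over 210 s, if anything falls off the work surface, if the arm or the gripper's body presses on something with over 40 N, if the wrist force passes 120 N, or if a joint passes its speed limit or range.

## Robot

A 6-joint arm with a two-finger parallel gripper is mounted at the origin on the work surface. World frame = base frame: x ahead of the robot, y to its left, z up, the work surface at z = 0. Lengths are in m, angles in rad, forces in N, time in s.
With the tool pointing down it reaches from about 0.375 to 0.9 m from the base axis. Payload 3.1 kg.
Tool frame: the origin (TCP) lies midway between the tips of the shut fingers; the grasp point (between the pads) lies 19 mm behind it; x points along the fingers, y is the direction in which the jaws open and shut, and the axes are right-handed (so a half turn about x gives the same grasp; the last joint's range is limited). The gripper opens to 85 mm and grips with 20 to 120 N. Pads are 22 mm wide; open, the fingers measure 114 mm over their backs; the gripper's body (76 mm by 85 mm) begins 54 mm behind the grasp point. The pads swing forward as they close: fully open they stand 13 mm farther back than shut.
Start: joints at [-1.298, 0.527, 1.433, -0, 1.181, -0.178], TCP at [0.273, -0.562, 0.231] pointing down, gripper open.
Joint ranges: [-3.08, 3.08], [-0.75, 2.2], [0.22, 2.44], [-1.43, 4.57], [0, 2.65], [-2.85, 2.85]. Speed limits (rad/s): [2.79, 2.79, 3.14, 3.14, 3.14, 3.14].

## Interface

Orientations are given as a unit quaternion [x, y, z, w].
In Python, from station import manip gives the robot as it stands.
- The arm moves only by the tool carry_out, never from a script. Its argument "commands" is a list that holds one entry, the list of rows, each a list of 7 numbers: the shift along the tool's x, y, z in units of 25 mm (1.0 is 25 mm), then the turn, a rotation vector about the tool's x, y, z in units of 5 degrees (1.0 is 5 degrees), then the finger opening in mm, from 0 to 85.4. A call has exactly 5 rows; each row is the pose to reach, as a shift and turn from the pose commanded when the call began, along the tool's axes at that moment; what a row does not reach only later rows make up. A row lasts 1/10 s, in which the tool goes at most 50 mm and 8.59 degrees, less where a joint would pass 70% of its speed; a pose out of reach is approached as far as the arm can. A call with a gripper value outside its range is refused whole. The fingers move at their own pace and stop on an object; "force" is the grip in N (left out, the last holds). Time passes only in rows, so rows that repeat a pose let the fingers close, or fill a call up. It gives the time, the measured TCP pose, the force and the opening at its end, in the units of the state.
- manip.sense(): the state, without advancing time (a new reading comes with each control period).
- manip.snapshot(name): name is "scene" or "side" or "wrist"; returns a dict with "image" (384x512x3 uint8, red, green, blue), "fx", "fy", "cx", "cy" (pixels), "rvec" (rotation vector, rad) and "tvec" (3), from world to camera coordinates, as OpenCV has them. Camera axes: x right, y down, z forward; pixel columns grow to the right and rows downward; lengths in m; the calibration is good to about 2 mm. A picture is of the moment at which its call begins. There is no depth.
- manip.sign_off(): hands the job in, once; it reports no verdict.
The state is a dict: "t": time; "q": joint angles; "qd": joint speeds; "tau": joint torques, N m; "tcp_pos": TCP position; "tool_rot": TCP orientation; "force": force on the tool from outside, world axes, zero at the start; "ft_torque": the same for the moment, N m; "finger_gap": opening from 0.0 (shut) to 1.0 (fully open).
Only numpy, scipy, OpenCV 4.12 (cv2) and the standard library are available. Lean on these libraries where they do the work, as an engineer would, in place of code of your own. Each camera call takes 0.05 s, during which the arm holds its last target.

## Working session

There is one attempt and no reset: what is moved stays moved. The work goes in short steps, Python scripts to look and compute and a tool call to move; the robot and the scene stay as the last step left them, time stands still between calls to the robot, and variables do not carry over. Pictures are saved under pics/ and viewed, and the job is handed in when it is done.

Besides the shell and the picture viewer there is one more tool, called as name([rows], argument=value, ...), one row to a line, values as JSON. carry_out: Moves the arm, as the interface text tells. Its arguments: {"type":"object","properties":{"commands":{"type":"array"},"force":{"type":"number"}},"required":["commands"]}

I'll start by looking at the state and the camera views.

```bash
ls; mkdir -p pics; cat > h.py <<'E'
import numpy as np, cv2
from scipy.spatial.transform import Rotation as R
from station import manip
def cam(s):
    Rm=cv2.Rodrigues(np.array(s["rvec"],float))[0]; t=np.array(s["tvec"],float).reshape(3)
    return Rm,t
def ray(s,u,v):
    Rm,t=cam(s); d=Rm.T@np.array([(u-s["cx"])/s["fx"],(v-s["cy"])/s["fy"],1.]); return -Rm.T@t,d/np.linalg.norm(d)
def onz(s,u,v,z):
    o,d=ray(s,u,v); return o+d*(z-o[2])/d[2]
def proj(s,p):
    Rm,t=cam(s); c=Rm@np.asarray(p,float)+t; return np.array([s["fx"]*c[0]/c[2]+s["cx"],s["fy"]*c[1]/c[2]+s["cy"]])
def tri(a,pa,b,pb):
    o1,d1=ray(a,*pa);o2,d2=ray(b,*pb)
    A=np.stack([d1,-d2],1);x=np.linalg.lstsq(A,o2-o1,rcond=None)[0]
    p,q=o1+d1*x[0],o2+d2*x[1]; return (p+q)/2,np.linalg.norm(p-q)
def save(s,n): cv2.imwrite(f"pics/{n}.png",cv2.cvtColor(np.asarray(s["image"]),cv2.COLOR_RGB2BGR))
import pickle
def shot(n,name):
    s=manip.snapshot(n); save(s,name); pickle.dump(s,open(f"pics/{name}.pkl","wb")); return s
def load(name): return pickle.load(open(f"pics/{name}.pkl","rb"))
E
python3 - <<'E'
from h import *
print(manip.sense())
for n in ("scene","side","wrist"):
    s=shot(n,n+"0"); o,_=ray(s,256,192); print(n,o.round(3),s["fx"],s["cx"],s["cy"])
E
```

```text
pics
{'t': 0.0, 'q': array([-1.29749519e+00,  5.28464070e-01,  1.43394623e+00,  4.54474578e-06,
        1.18141168e+00, -1.78478135e-01]), 'qd': array([ 0.00049082,  0.00078515,  0.00019094, -0.00032186, -0.00039562,
        0.00066881]), 'tau': array([ 1.60380091e-04, -4.42354381e+01, -1.78022808e+01, -3.03513052e-04,
        8.20291985e-03, -2.27614258e-06]), 'tcp_pos': array([ 0.27269049, -0.56154837,  0.23032095]), 'tool_rot': array([-0.68910674, -0.15915985,  0.68917848, -0.15758511]), 'force': array([-0.42095377, -0.22343542,  0.60369461]), 'ft_torque': array([-0.07060282, -0.06439386, -0.01383784]), 'finger_gap': 1.002433763575255}
scene [1.209 0.466 1.045] 378.3313479791583 251.97626401381495 193.114129498725
side [-0.072  0.797  0.912] 392.14957493823397 253.11477049990972 202.17148672565298
wrist [ 0.343 -0.529  0.372] 283.30394139145153 255.0866422943551 196.6275591202294
```

View pics/scene0.png

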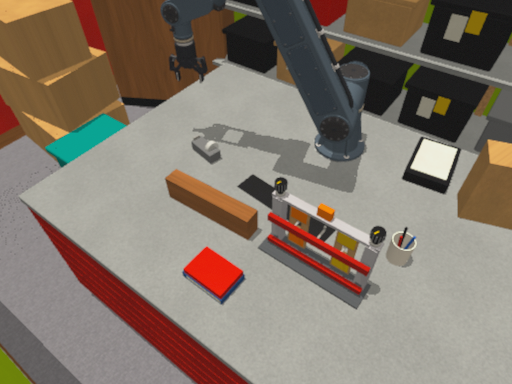

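View pics/side0.png

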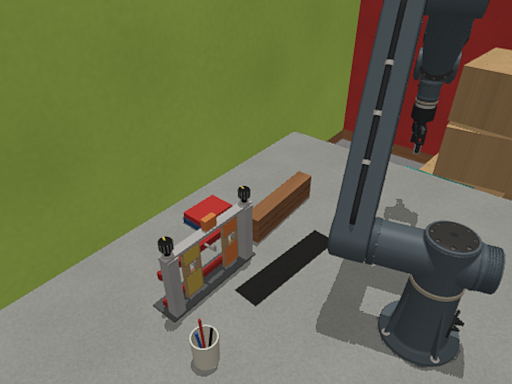

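View pics/wrist0.png

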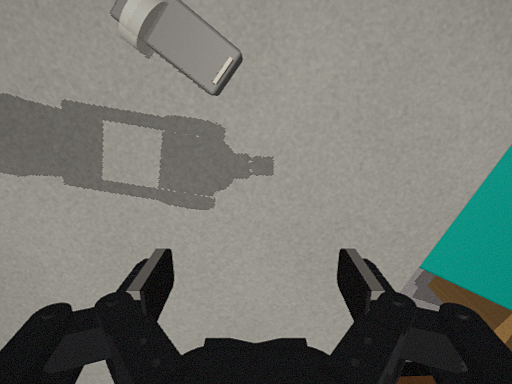

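Scene view: rack with knobs at about (281,185) and (378,235), riser at (210,203), mat behind the rack, red books at (213,273), cup at (402,248). I'll enlarge the rack area.

```bash
python3 - <<'E'
import cv2
a=cv2.imread("pics/scene0.png")[165:315,155:425]; cv2.imwrite("pics/s0c.png",cv2.resize(a,None,fx=2.9,fy=2.9,interpolation=cv2.INTER_CUBIC))
a=cv2.imread("pics/side0.png")[165:325,140:345]; cv2.imwrite("pics/d0c.png",cv2.resize(a,None,fx=3.6,fy=3.6,interpolation=cv2.INTER_CUBIC))
E
```

```text
(no output)
```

View pics/s0c.png

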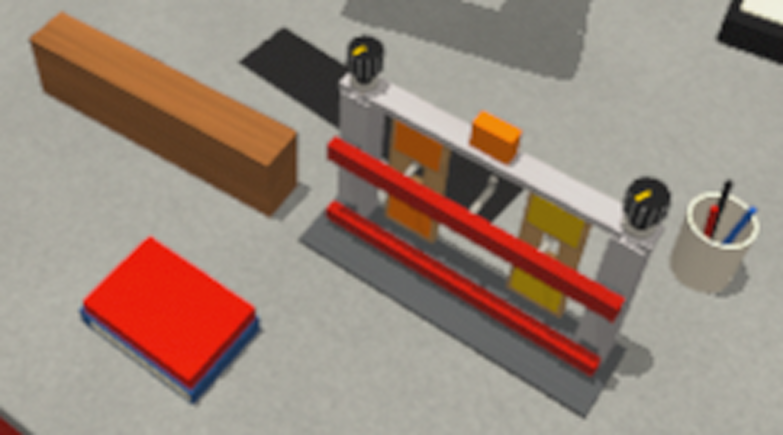

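View pics/d0c.png

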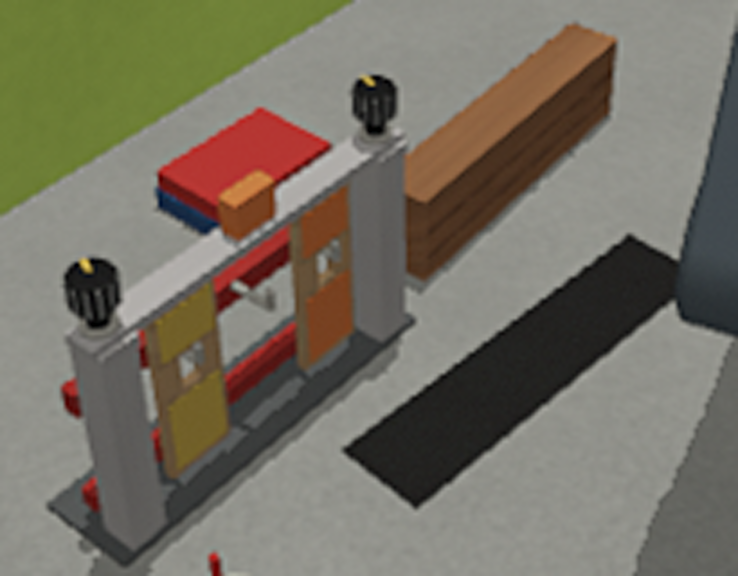

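Lime is absent: yellow hangs on the +y hook and orange on the -y hook, with the keeper clamped. Next I'll measure the knobs, handle, mat, riser and books.

```bash
cat >> h.py <<'E'
def blob(s,f,win):
    im=cv2.cvtColor(np.asarray(s["image"]),cv2.COLOR_RGB2HSV).astype(int); x0,y0,x1,y1=win
    m=np.zeros(im.shape[:2],np.uint8); m[y0:y1,x0:x1]=f(im[y0:y1,x0:x1])*255
    n,l,st,c=cv2.connectedComponentsWithStats(m); 
    if n<2: return None,m,0
    k=1+np.argmax(st[1:,4]); return c[k],(l==k).astype(np.uint8),st[k]
dark=lambda h:(h[...,2]<60)
orange=lambda h:(h[...,0]>=5)&(h[...,0]<=18)&(h[...,1]>190)&(h[...,2]>130)
def quad(m):
    c=max(cv2.findContours(m,cv2.RETR_EXTERNAL,cv2.CHAIN_APPROX_NONE)[0],key=cv2.contourArea)
    return cv2.boxPoints(cv2.minAreaRect(c)),c
E
python3 - <<'E'
from h import *
a=load("scene0");b=load("side0")
K={}
for n,wa,wb in (("knobR",(270,175,292,197),(235,182,253,201)),("knobL",(367,223,390,247),(155,233,177,258))):
    pa,_,sa=blob(a,dark,wa);pb,_,sb=blob(b,dark,wb); p,e=tri(a,pa,b,pb);K[n]=p;print(n,pa,pb,sa,sb,p.round(4),e.round(4))
pa,_,sa=blob(a,orange,(312,200,340,225));pb,_,sb=blob(b,orange,(195,205,222,235));p,e=tri(a,pa,b,pb);print("handle",pa,pb,sa,sb,p.round(4),e.round(4))
# yellow line
yel=lambda h:(h[...,0]>=20)&(h[...,0]<=35)&(h[...,1]>150)&(h[...,2]>120)
for n,wa,wb in (("R",(270,175,292,197),(235,182,253,201)),("L",(367,223,390,247),(155,230,177,258))):
    for s,w in ((a,wa),(b,wb)):
        c,m,st=blob(s,yel,w); print(n,c,st)
# mat
_,m,st=blob(b,lambda h:(h[...,2]<45)&(h[...,1]<120),(225,225,340,310));print(st)
c=max(cv2.findContours(m,cv2.RETR_EXTERNAL,cv2.CHAIN_APPROX_NONE)[0],key=cv2.contourArea)
h=cv2.convexHull(c);ap=cv2.approxPolyDP(h,4,True)[:,0];print("mat",[(tuple(q),onz(b,*q,.003).round(4)) for q in ap])
# riser top in scene
_,m,st=blob(a,lambda h:(h[...,0]>=6)&(h[...,0]<=16)&(h[...,1]>120)&(h[...,2]>60),(155,165,265,245))
c=max(cv2.findContours(m,cv2.RETR_EXTERNAL,cv2.CHAIN_APPROX_NONE)[0],key=cv2.contourArea)
ap=cv2.approxPolyDP(cv2.convexHull(c),2.5,True)[:,0];print("riser",[(tuple(q),onz(a,*q,.1).round(4),onz(a,*q,0).round(4)) for q in ap])
E
```

```text
knobR [278.86764706 186.07352941] [243.57352941 192.96323529] [270 178  17  19 136] [238 186  12  15 136] [0.5593 0.0614 0.2539] 0.0017
knobL [377.90647482 234.23741007] [165.37563452 245.57360406] [371 227  15  17 139] [158 237  15  19 197] [0.5584 0.3655 0.2591] 0.0007Traceback (most recent call last):
  File "<stdin>", line 6, in <module>
  File "h.py", line 14, in tri
    o1,d1=ray(a,*pa);o2,d2=ray(b,*pb)
                           ~~~^^^^^^^
TypeError: Value after * must be an iterable, not NoneType
```

```bash
python3 - <<'E'
from h import *
a=load("scene0");b=load("side0")
ima=cv2.cvtColor(a["image"],cv2.COLOR_RGB2HSV)
K={}
for n,wa,wb in (("knobR",(275,177,289,193),(235,182,253,201)),("knobL",(367,223,390,247),(155,233,177,258))):
    pa,_,sa=blob(a,lambda h:h[...,2]<75,wa);pb,_,sb=blob(b,lambda h:h[...,2]<75,wb); p,e=tri(a,pa,b,pb);K[n]=p;print(n,pa,pb,sa,sb,p.round(4),e.round(4))
org=lambda h:(h[...,0]>=5)&(h[...,0]<=18)&(h[...,1]>150)&(h[...,2]>110)
pa,_,sa=blob(a,org,(312,200,340,225));pb,_,sb=blob(b,org,(195,205,222,235));p,e=tri(a,pa,b,pb);print("handle",pa,pb,sa,sb,p.round(4),e.round(4))
yel=lambda h:(h[...,0]>=20)&(h[...,0]<=35)&(h[...,1]>120)&(h[...,2]>100)
for n,wa,wb in (("R",(270,175,292,197),(235,180,253,201)),("L",(367,223,390,247),(155,230,177,258))):
    for s,w in ((a,wa),(b,wb)):
        c,m,st=blob(s,yel,w); print(n,c,st)
_,m,st=blob(b,lambda h:(h[...,2]<45)&(h[...,1]<120),(225,225,340,310));print(st)
c=max(cv2.findContours(m,cv2.RETR_EXTERNAL,cv2.CHAIN_APPROX_NONE)[0],key=cv2.contourArea)
h=cv2.convexHull(c);ap=cv2.approxPolyDP(h,4,True)[:,0];print("mat",[(tuple(map(int,q)),onz(b,*q,.003).round(4)) for q in ap])
_,m,st=blob(a,lambda h:(h[...,0]>=6)&(h[...,0]<=16)&(h[...,1]>120)&(h[...,2]>60),(155,165,265,245))
c=max(cv2.findContours(m,cv2.RETR_EXTERNAL,cv2.CHAIN_APPROX_NONE)[0],key=cv2.contourArea)
ap=cv2.approxPolyDP(cv2.convexHull(c),2.5,True)[:,0];print("riser");[print(tuple(map(int,q)),onz(a,*q,.1).round(4),onz(a,*q,0).round(4)) for q in ap]
E
```

```text
knobR [280.6962963  184.97777778] [243.55244755 193.04895105] [275 178  12  15 135] [238 186  12  15 143] [0.5557 0.0654 0.2575] 0.0012
knobL [377.78212291 234.76536313] [165.41628959 245.87330317] [371 227  15  17 179] [158 237  15  20 221] [0.5588 0.3655 0.2576] 0.0012
handle [325.34848485 211.83838384] [207.91509434 220.96698113] [317 204  18  17 198] [200 212  17  19 212] [0.5585 0.2154 0.2438] 0.0009
R [278.2 182. ] [276 181   5   3  10]
R [242.16666667 187.16666667] [241 186   3   3   6]
L [376.1875 232.125 ] [374 230   6   5  16]
L [163.4 238.2] [162 237   4   4  10]
[ 236  231   97   75 2259]
mat [((328, 238), array([ 0.3845, -0.1874,  0.003 ])), ((332, 253), array([ 0.3351, -0.1281,  0.003 ])), ((255, 305), array([0.4012, 0.2059, 0.003 ])), ((236, 290), array([0.4822, 0.1968, 0.003 ])), ((314, 231), array([ 0.4435, -0.19  ,  0.003 ]))]
riser
(166, 177) [ 0.6312 -0.3684  0.1   ] [ 0.5702 -0.4567  0.    ]
(177, 170) [ 0.5821 -0.3619  0.1   ] [ 0.5158 -0.4495  0.    ]
(256, 210) [ 0.5676 -0.0163  0.1   ] [ 0.4998 -0.0673  0.    ]
(255, 230) [0.6355 0.0297 0.1   ] [ 0.5749 -0.0165  0.    ]
(247, 238) [0.6747 0.028  0.1   ] [ 0.6182 -0.0184  0.    ]
(170, 195) [ 0.6853 -0.294   0.1   ] [ 0.63   -0.3744  0.    ]
```

```bash
cat >> h.py <<'E'
def pose():
    s=manip.sense(); return np.array(s["tcp_pos"]),R.from_quat(s["tool_rot"]),s
E
python3 - <<'E'
from h import *
p,r,s=pose(); print(p,"\n",r.as_matrix().round(3))
w=load("wrist0");Rm,t=cam(w);c=-Rm.T@t
print("cam in tool",r.inv().apply(c-p).round(4),"\naxes of cam in tool\n",(r.as_matrix().T@Rm.T).round(3))
a=load("scene0")
print("cup base?",onz(a,400,264,0),"books",onz(a,213,268,.047))
E
```

```text
[ 0.27271165 -0.56172718  0.23054097] 
 [[-0.     0.437 -0.9  ]
 [ 0.002 -0.9   -0.437]
 [-1.    -0.002 -0.   ]]
cam in tool [-0.1419  0.0013 -0.0778] 
axes of cam in tool
 [[ 0.001 -0.305  0.952]
 [ 1.     0.    -0.001]
 [ 0.     0.952  0.305]]
cup base? [0.41309673 0.43811689 0.        ] books [ 0.79521422 -0.01253094  0.047     ]
```

```bash
cat >> h.py <<'E'
def rot(yaw,tilt=0,tdir=0):
    """tool x down, tool y at world angle yaw (deg); then tilt (deg) about horizontal axis at world angle tdir"""
    y=np.deg2rad(yaw); X=np.array([0,0,-1.]);Y=np.array([np.cos(y),np.sin(y),0]);Z=np.cross(X,Y)
    r=R.from_matrix(np.stack([X,Y,Z],1))
    if tilt: t=np.deg2rad(tdir); r=R.from_rotvec(np.deg2rad(tilt)*np.array([np.cos(t),np.sin(t),0]))*r
    return r
def yawof(r):
    Y=r.as_matrix()[:,1]; return np.rad2deg(np.arctan2(Y[1],Y[0]))
def plan(tp,tr,p=None,r=None,ccw=None,ncall=None,show=True):
    """print per-call final rows (units) from the present pose. ccw: force turn sense (only for pure yaw)"""
    if p is None:
        p,r,_=pose()
    tp=np.array(tp,float)
    d=(r.inv()*tr).as_rotvec(); a=np.linalg.norm(d)
    if ccw is not None and a>1.5 and abs(d[0])>0.8*a:
        want=-1 if ccw else 1
        if np.sign(d[0])!=want: d=d/a*(a-2*np.pi); a=np.linalg.norm(d)
    n=ncall or max(1,int(np.ceil(max(np.linalg.norm(tp-p)/.24,np.rad2deg(a)/42))))
    P,Q=p.copy(),r
    for k in range(n):
        m=n-k; t=P+(tp-P)/m
        dd=(Q.inv()*tr).as_rotvec() if k else d
        if k and n>1 and np.linalg.norm(d)*m/n>3.0: dd=d*m/n
        u=np.concatenate([Q.inv().apply(t-P)/.025, np.rad2deg(dd/m)/5]).round(2)+0.
        print("call",k+1,u.tolist()," /5:",(u/5).round(3).tolist())
        P=P+Q.apply(u[:3]*.025); Q=Q*R.from_rotvec(np.deg2rad(u[3:]*5))
    print("ends",P.round(4),"yaw",round(yawof(Q),1)); return P,Q
def st():
    p,r,s=pose(); X=r.as_matrix()[:,0]
    print("t",round(s["t"],2),"tcp",p.round(4),"yaw",round(yawof(r),2),"toolx",X.round(3),"q",np.rad2deg(s["q"]).round(1),"F",s["force"].round(1),"M",s["ft_torque"].round(2),"gap",round(s["finger_gap"]*85.4,1))
E
python3 - <<'E'
from h import *
st(); 
P,Q=plan([.3,-.45,.42],rot(-64.1+35))
P,Q=plan([.45,.05,.42],rot(100),P,Q,ccw=True)
E
```

```text
t 0.15 tcp [ 0.2727 -0.5617  0.2305] yaw -64.12 toolx [-0.     0.002 -1.   ] q [-74.3  30.3  82.1   0.   67.7 -10.2] F [ 0.8 -0.4  0.4] M [-0.05 -0.04 -0.  ] gap 85.7
call 1 [-7.57, -3.56, -2.94, -7.0, -0.01, 0.02]  /5: [-1.514, -0.712, -0.588, -1.4, -0.002, 0.004]
ends [ 0.3001 -0.4499  0.42  ] yaw -29.1
call 1 [0.0, -1.12, -5.1, -6.46, 0.0, 0.0]  /5: [0.0, -0.224, -1.02, -1.292, 0.0, 0.0]
call 2 [0.0, 1.77, -4.91, -6.45, 0.0, 0.0]  /5: [0.0, 0.354, -0.982, -1.29, 0.0, 0.0]
call 3 [0.0, 4.12, -3.2, -6.46, 0.0, 0.0]  /5: [0.0, 0.824, -0.64, -1.292, 0.0, 0.0]
call 4 [0.0, 5.19, -0.51, -6.45, 0.0, 0.0]  /5: [0.0, 1.038, -0.102, -1.29, 0.0, 0.0]
ends [0.4499 0.05   0.4199] yaw 100.0
```

carry_out([
  [[-1.5,-0.7,-0.6,-1.4,0,0,85],[-3.0,-1.4,-1.2,-2.8,0,0,85],[-4.5,-2.1,-1.8,-4.2,0,0,85],[-6.0,-2.8,-2.4,-5.6,0,0,85],[-7.5,-3.5,-3.0,-7.0,0,0,85]],
])

```text
t: 0.65
tcp_pos: [0.3022, -0.4495, 0.42]
tool_rot: [0.609, 0.36, -0.609, 0.36]
force: [0.9, -0.6, -0.1]
finger_gap: 0.992
```

carry_out([
  [[0,-0.2,-1.0,-1.3,0,0,85],[0,-0.4,-2.0,-2.6,0,0,85],[0,-0.7,-3.0,-3.9,0,0,85],[0,-0.9,-4.0,-5.2,0,0,85],[0,-1.1,-5.1,-6.45,0,0,85]],
])

```text
t: 1.15
tcp_pos: [0.3401, -0.3249, 0.4185]
tool_rot: [0.485, 0.515, -0.485, 0.514]
force: [1.1, -0.5, 0.2]
finger_gap: 0.997
```

carry_out([
  [[0,0.35,-1.0,-1.3,0,0,85],[0,0.7,-2.0,-2.6,0,0,85],[0,1.05,-3.0,-3.9,0,0,85],[0,1.4,-4.0,-5.2,0,0,85],[0,1.75,-4.9,-6.45,0,0,85]],
])

```text
t: 1.65
tcp_pos: [0.377, -0.1999, 0.4186]
tool_rot: [0.323, 0.629, -0.323, 0.629]
force: [0.5, -1.2, -0.4]
finger_gap: 0.998
```

carry_out([
  [[0,0.8,-0.65,-1.3,0,0,85],[0,1.65,-1.3,-2.6,0,0,85],[0,2.5,-1.9,-3.9,0,0,85],[0,3.3,-2.55,-5.2,0,0,85],[0,4.1,-3.2,-6.45,0,0,85]],
])

```text
t: 2.15
tcp_pos: [0.4143, -0.0756, 0.4186]
tool_rot: [0.136, 0.694, -0.136, 0.694]
force: [-0.4, -0.5, -0.4]
finger_gap: 0.999
```

carry_out([
  [[0,1.05,-0.1,-1.3,0,0,85],[0,2.1,-0.2,-2.6,0,0,85],[0,3.1,-0.3,-3.9,0,0,85],[0,4.1,-0.4,-5.2,0,0,85],[0,5.2,-0.5,-6.45,0,0,85]],
])

```text
t: 2.65
tcp_pos: [0.4521, 0.0492, 0.4186]
tool_rot: [-0.062, 0.705, 0.062, 0.704]
force: [0.5, -0.3, -0.0]
finger_gap: 0.998
```

```bash
python3 - <<'E'
from h import *
st(); shot("wrist","w1"); shot("scene","s1"); st()
E
```

```text
t 2.65 tcp [0.4521 0.0492 0.4186] yaw 100.14 toolx [-0.001 -0.    -1.   ] q [  -7.9    5.8   88.6   -0.    85.6 -108. ] F [ 0.5 -0.3 -0. ] M [-0.01 -0.03  0.01] gap 85.2
t 2.75 tcp [0.4525 0.0506 0.4185] yaw 100.16 toolx [-0.     0.001 -1.   ] q [-7.800e+00  5.800e+00  8.860e+01  1.000e-01  8.560e+01 -1.079e+02] F [-0.7  0.2  0.2] M [-0.   -0.03  0.03] gap 84.6
```

View pics/w1.png

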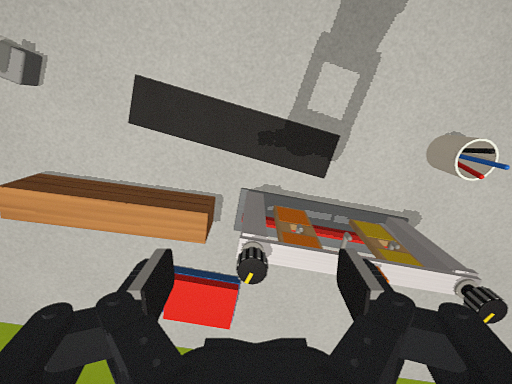

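The wrist view shows the whole mat, corners about (135,75), (340,130), (325,178) and (128,122). The riser's front top edge runs (0,186) to (210,213), and the knobs are at (252,262) and (483,300). I'll measure these.

```bash
python3 - <<'E'
from h import *
w=load("w1");im=np.asarray(w["image"]);g=cv2.cvtColor(im,cv2.COLOR_RGB2GRAY);hsv=cv2.cvtColor(im,cv2.COLOR_RGB2HSV)
print("mat px",hsv[100,200],hsv[140,270],"shadow",hsv[20,360],hsv[125,335], "riser dark",hsv[190,100],"top",hsv[210,100])
# mat: threshold between mat and shadow
m=((hsv[...,2]<55)).astype(np.uint8)*255; m[:60]=0;m[190:]=0;m[:,:110]=0;m[:,360:]=0
c=max(cv2.findContours(m,cv2.RETR_EXTERNAL,cv2.CHAIN_APPROX_NONE)[0],key=cv2.contourArea)
box=cv2.approxPolyDP(cv2.convexHull(c),4,True)[:,0]
P=np.array([onz(w,*q,.003) for q in c[:,0]]).astype(np.float32)
r=cv2.minAreaRect(P[:,:2]*1000); print("mat rect mm",r); print([(q.tolist(),onz(w,*q,.003)[:2].round(4)) for q in box])
# riser edges
d=((hsv[...,0]>4)&(hsv[...,0]<18)&(hsv[...,1]>100)).astype(np.uint8)*255; d[:165]=0;d[250:]=0;d[:,225:]=0
top=d*(hsv[...,2]>150).astype(np.uint8)
T=[];B=[]
for u in range(5,205,4):
    rows=np.where(top[:,u])[0]; 
    if len(rows): T.append(onz(w,u,rows.min()-.0,.1)[:2])
    rows=np.where(d[:,u])[0]
    if len(rows) and u>50: B.append(onz(w,u,rows.min(),0)[:2])
for n,L in (("topedge",T),("botedge",B)):
    L=np.array(L);k=np.polyfit(L[:,1],L[:,0],1);print(n,k,np.rad2deg(np.arctan(k[0])),L[:,1].min(),L[:,1].max(),np.std(np.polyval(k,L[:,1])-L[:,0]))
cc=max(cv2.findContours(top,cv2.RETR_EXTERNAL,cv2.CHAIN_APPROX_NONE)[0],key=cv2.contourArea)
for q in cv2.approxPolyDP(cv2.convexHull(cc),3,True)[:,0]: print(q,onz(w,*q,.1).round(4))
# knobs / handle tri with scene0
a=load("scene0");
for n,pw,pa in (("R top line end",(248,278),None),): print(onz(w,*pw,.273))
E
python3 - <<'E'
import cv2
a=cv2.imread("pics/w1.png")[180:330,210:512]; cv2.imwrite("pics/w1c.png",cv2.resize(a,None,fx=2.6,fy=2.6,interpolation=cv2.INTER_CUBIC))
E
```

```text
mat px [17 34 52] [165  31  33] shadow [ 23  18 129] [ 24  19 136] riser dark [ 12 184  83] top [ 15 155 183]
mat rect mm ((423.3331604003906, 2.5927276611328125), (395.9087219238281, 88.17977905273438), 84.20751953125)
[([135, 76], array([ 0.3622, -0.19  ])), ([338, 135], array([0.3993, 0.2012])), ([325, 174], array([0.4786, 0.1958])), ([313, 175], array([0.4849, 0.1725])), ([129, 122], array([ 0.4458, -0.1972]))]
topedge [-0.03687354  0.56477982] -2.111741265112687 -0.35831002050674665 -0.027176557235861633 0.0005223536517998541
botedge [-0.03863312  0.56566076] -2.212414347092676 -0.345584952152654 -0.045256010923760935 0.0006177579381730073
[  0 187] [ 0.579  -0.3666  0.1   ]
[206 213] [ 0.5645 -0.0186  0.1   ]
[204 243] [ 0.6225 -0.015   0.1   ]
[  4 218] [ 0.6358 -0.3649  0.1   ]
[  0 211] [ 0.6236 -0.3706  0.1   ]
[0.56598817 0.05981514 0.273     ]
```

View pics/w1c.png

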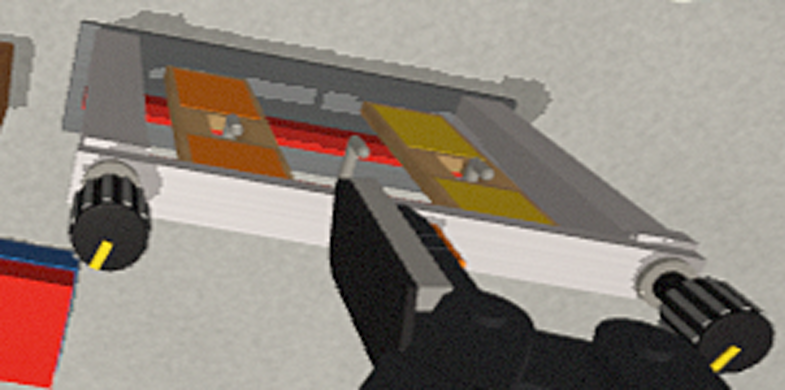

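```bash
python3 - <<'E'
from h import *
w=load("w1");a=load("scene0");b=load("side0")
for u,v in ((252.3,271),(488.8,310.8)): print(onz(w,u,v,.274).round(4))
# keeper bar front top edge on z=.223 ; crop pts (80,150)->(690,250)
for u,v in ((95,152),(300,187),(560,232)): print("keeper front edge?",onz(w,210+u/2.6,180+v/2.6,.213).round(4))
for p in ((.556,.0655,.259),(.5588,.3655,.259)): print(proj(w,p).round(1),proj(a,p).round(1),proj(b,p).round(1))
E
```

```text
[0.5552 0.0631 0.274 ]
[0.5593 0.3561 0.274 ]
keeper front edge? [0.5452 0.0528 0.213 ]
keeper front edge? [0.5462 0.1628 0.213 ]
keeper front edge? [0.5479 0.3075 0.213 ]
[254.3 265. ] [280.6 184.5] [243.3 192.8]
[486.6 303.5] [377.7 234.3] [165.1 245.6]
```

```bash
python3 - <<'E'
from h import *
st()
P,Q=plan([.556,.0645,.32],rot(100))
P,Q=plan([.556,.0645,.243],rot(100),P,Q)
E
```

```text
t 2.75 tcp [0.4525 0.0506 0.4185] yaw 100.16 toolx [-0.     0.001 -1.   ] q [-7.800e+00  5.800e+00  8.860e+01  1.000e-01  8.560e+01 -1.079e+02] F [-0.7  0.2  0.2] M [-0.   -0.03  0.03] gap 84.6
call 1 [3.94, -0.19, 4.18, 0.03, 0.0, -0.01]  /5: [0.788, -0.038, 0.836, 0.006, 0.0, -0.002]
ends [0.5561 0.0645 0.32  ] yaw 100.0
call 1 [3.08, 0.0, 0.0, 0.0, 0.0, 0.0]  /5: [0.616, 0.0, 0.0, 0.0, 0.0, 0.0]
ends [0.5561 0.0645 0.243 ] yaw 100.0
```

carry_out([
  [[0.8,0,0.85,0,0,0,85],[1.6,-0.1,1.7,0,0,0,85],[2.4,-0.1,2.5,0,0,0,85],[3.2,-0.15,3.35,0,0,0,85],[3.95,-0.2,4.2,0,0,0,85]],
])

```text
t: 3.25
tcp_pos: [0.5569, 0.0606, 0.3189]
tool_rot: [-0.06, 0.705, 0.06, 0.704]
force: [-1.1, 0.3, -0.4]
finger_gap: 0.995
```

```bash
python3 - <<'E'
from h import *
st(); shot("wrist","w2"); shot("side","d2")
E
```

```text
t 3.25 tcp [0.5569 0.0606 0.3189] yaw 99.78 toolx [-0.001 -0.    -1.   ] q [  -5.2   19.9   85.    -0.    75.1 -105. ] F [-1.1  0.3 -0.4] M [0.04 0.   0.02] gap 85.0
```

View pics/w2.png

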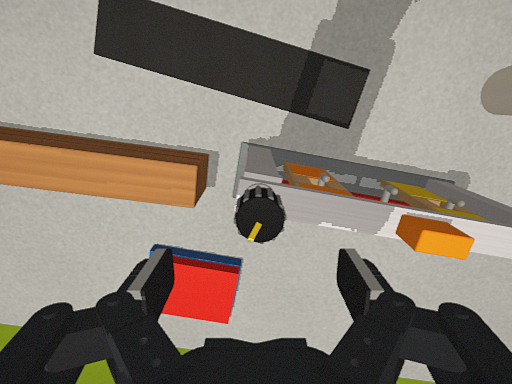

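View pics/d2.png

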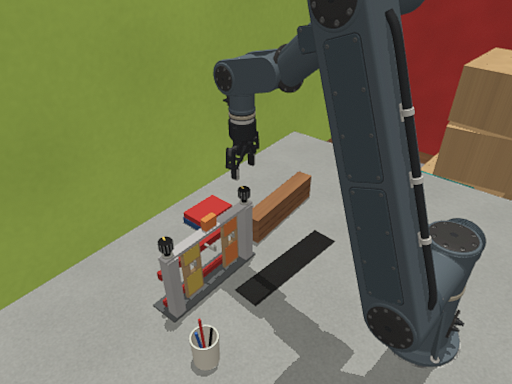

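The knob top is at about (260,217) in the wrist view, roughly between the fingers. I'll compute its position by circle fit.

```bash
cat >> h.py <<'E'
def knobtop(s,win,z):
    """outline of dark blob -> minEnclosingCircle of lower (top face) part, cast at z"""
    c,m,stt=blob(s,lambda h:h[...,2]<110,win)
    cn=max(cv2.findContours(m,cv2.RETR_EXTERNAL,cv2.CHAIN_APPROX_NONE)[0],key=cv2.contourArea)
    return cn,stt
E
python3 - <<'E'
from h import *
w=load("w2"); cn,stt=knobtop(w,(232,185,290,245),.274); print(stt)
P=np.array([onz(w,*q,.274)[:2] for q in cn[:,0]])
# far(+x, image-bottom) half of outline belongs to top face: fit circle R=.018
from scipy.optimize import least_squares
v=cn[:,0,1]; sel=v>np.percentile(v,50)
f=least_squares(lambda c:np.hypot(*(P[sel]-c[:2]).T)-.018,[.556,.0645]); print(f.x,np.std(f.fun)*1000)
f=least_squares(lambda c:np.hypot(*(P[sel]-c[:2]).T)-c[2],[.556,.0645,.018]); print(f.x,np.std(f.fun)*1000)
plan([f.x[0],f.x[1],.243],rot(100))
E
```

```text
[ 234  186   52   58 2074]
[0.5505527  0.06298734] 4.3805263006264585
[0.54428604 0.06163265 0.02367537] 4.306086617892624
call 1 [2.95, 0.13, -0.47, -0.04, -0.06, -0.01]  /5: [0.59, 0.026, -0.094, -0.008, -0.012, -0.002]
ends [0.5443 0.0617 0.243 ] yaw 100.0
```

```bash
python3 - <<'E'
from h import *
w=load("w2")
for q in ((260.5,219),(234.5,219),(286,219),(260.5,243.5)): print(q,onz(w,*q,.274).round(4))
for p in ((.556,.0645,.274),(.5615,.0645,.274)): print(proj(w,p))
E
```

```text
(260.5, 219) [0.555  0.0628 0.274 ]
(234.5, 219) [0.5581 0.0446 0.274 ]
(286, 219) [0.5519 0.0806 0.274 ]
(260.5, 243.5) [0.5739 0.0662 0.274 ]
[262.60288975 220.71236708]
[261.2397585  227.72212162]
```

carry_out([
  [[0.6,0.1,0,0,0,0,85],[1.2,0.1,-0.05,0,0,0,85],[1.8,0.1,-0.05,0,0,0,85],[2.4,0.1,-0.05,0,0,0,85],[3.05,0.1,-0.05,0,0,0,85]],
])

```text
t: 3.85
tcp_pos: [0.5544, 0.0629, 0.2445]
tool_rot: [-0.061, 0.704, 0.06, 0.705]
force: [-0.0, 0.3, 0.0]
finger_gap: 0.995
```

carry_out([
  [[0,0,0,0,0,0,25],[0,0,0,0,0,0,25],[0,0,0,0,0,0,25],[0,0,0,0,0,0,25],[0,0,0,0,0,0,25]],
], force=40)

```text
t: 4.35
tcp_pos: [0.5555, 0.0635, 0.2453]
tool_rot: [-0.061, 0.704, 0.061, 0.705]
force: [-1.4, -0.6, 5.9]
finger_gap: 0.411
```

```bash
python3 - <<'E'
from h import *
st(); shot("wrist","w3")
E
```

```text
t 4.35 tcp [0.5555 0.0635 0.2453] yaw 99.89 toolx [ 0.002 -0.    -1.   ] q [  -4.9   24.1   90.8   -0.    64.9 -104.8] F [-1.4 -0.6  5.9] M [-0.02  0.17  0.03] gap 35.1
```

View pics/w3.png

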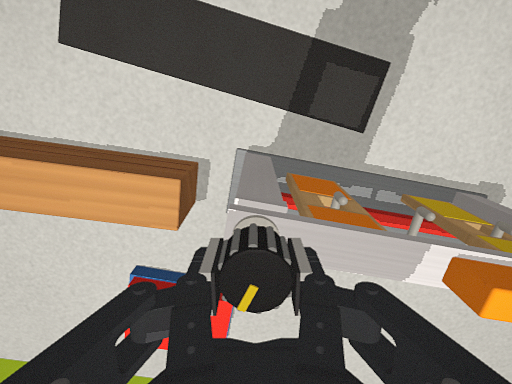

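The grip holds at 35 mm across the knob. Turning clockwise, which is + about tool x, and climbing with it.

carry_out([
  [[-0.03,0,0,1.6,0,0,25],[-0.06,0,0,3.2,0,0,25],[-0.08,0,0,4.8,0,0,25],[-0.11,0,0,6.4,0,0,25],[-0.14,0,0,8.0,0,0,25]],
])

```text
t: 4.9
tcp_pos: [0.5556, 0.0641, 0.2488]
tool_rot: [0.186, 0.682, -0.185, 0.683]
force: [-0.1, 1.9, 5.6]
finger_gap: 0.409
```

```bash
python3 - <<'E'
from h import *
st(); shot("wrist","w4")
E
```

```text
t 4.9 tcp [0.5556 0.0641 0.2488] yaw 59.59 toolx [ 0.002  0.001 -1.   ] q [ -4.9  23.9  90.6   0.   65.4 -64.5] F [-0.1  1.9  5.6] M [0.26 0.18 0.09] gap 35.0
```

View pics/w4.png

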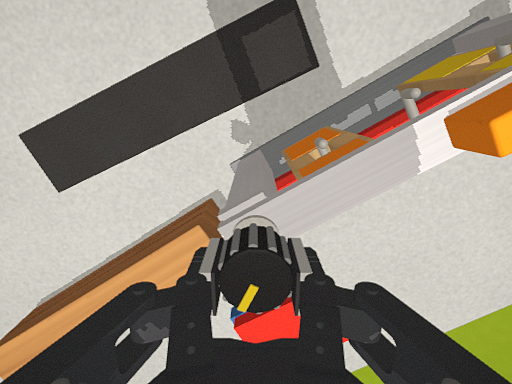

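The knob turns with the gripper: the yellow line holds still in the wrist frame at (248,298). Continuing.

carry_out([
  [[-0.03,0,0,1.6,0,0,25],[-0.06,0,0,3.2,0,0,25],[-0.08,0,0,4.8,0,0,25],[-0.11,0,0,6.4,0,0,25],[-0.14,0,0,8.0,0,0,25]],
])

```text
t: 5.45
tcp_pos: [0.5559, 0.0645, 0.2523]
tool_rot: [0.409, 0.577, -0.407, 0.578]
force: [1.5, 1.8, 5.0]
finger_gap: 0.406
```

carry_out([
  [[-0.03,0,0,1.6,0,0,25],[-0.06,0,0,3.2,0,0,25],[-0.08,0,0,4.8,0,0,25],[-0.11,0,0,6.4,0,0,25],[-0.14,0,0,8.0,0,0,25]],
])

```text
t: 5.95
tcp_pos: [0.5564, 0.0645, 0.2558]
tool_rot: [0.582, 0.403, -0.579, 0.404]
force: [1.9, 2.0, 3.4]
finger_gap: 0.404
```

carry_out([
  [[-0.03,0,0,1.6,0,0,25],[-0.06,0,0,3.2,0,0,25],[-0.08,0,0,4.8,0,0,25],[-0.11,0,0,6.0,0,0,25],[-0.13,0,0,7.0,0,0,25]],
])

```text
t: 6.45
tcp_pos: [0.5569, 0.0643, 0.2589]
tool_rot: [0.677, 0.211, -0.673, 0.211]
force: [1.5, 2.1, 3.2]
finger_gap: 0.407
```

```bash
python3 - <<'E'
from h import *
st()
E
```

```text
t 6.45 tcp [0.5569 0.0643 0.2589] yaw -55.33 toolx [ 0.005  0.001 -1.   ] q [-4.9 23.3 89.8  0.1 66.6 50.4] F [1.5 2.1 3.2] M [ 0.34 -0.31  0.06] gap 34.8
```

carry_out([
  [[-0.01,0,0,0.6,0,0,25],[-0.02,0,0,1.2,0,0,25],[-0.03,0,0,1.8,0,0,25],[-0.04,0,0,2.4,0,0,25],[-0.05,0,0,3.0,0,0,25]],
])

```text
t: 6.95
tcp_pos: [0.557, 0.0641, 0.2601]
tool_rot: [0.699, 0.122, -0.695, 0.122]
force: [2.6, 2.2, 2.5]
finger_gap: 0.411
```

```bash
python3 - <<'E'
from h import *
st();shot("wrist","w5")
E
```

```text
t 6.95 tcp [0.557  0.0641 0.2601] yaw -70.18 toolx [ 0.006  0.001 -1.   ] q [-4.9 23.2 89.7  0.1 66.7 65.3] F [2.6 2.2 2.5] M [ 0.39 -0.38  0.6 ] gap 35.1
```

carry_out([
  [[-0.01,0,0,0.6,0,0,25],[-0.02,0,0,1.2,0,0,25],[-0.03,0,0,1.8,0,0,25],[-0.04,0,0,2.4,0,0,25],[-0.05,0,0,3.0,0,0,25]],
])

```text
t: 7.5
tcp_pos: [0.5532, 0.0635, 0.2602]
tool_rot: [-0.705, -0.031, 0.708, -0.032]
force: [-3.4, 0.4, 4.1]
finger_gap: 0.411
```

```bash
python3 - <<'E'
from h import *
st();shot("wrist","w6");shot("scene","s6")
E
```

```text
t 7.5 tcp [0.5532 0.0635 0.2602] yaw -84.91 toolx [-0.004 -0.001 -1.   ] q [-4.9 23.1 89.9 -0.1 67.2 80.1] F [-3.4  0.4  4.1] M [0.12 0.44 1.17] gap 35.1
```

View pics/w6.png

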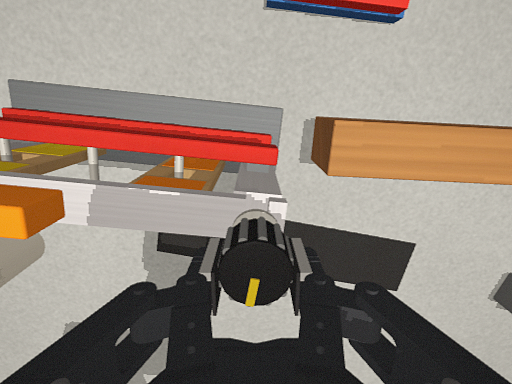

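Mz rose to 1.17 N·m, then the grip slipped (the line rotated to (253,291)), so the right knob is at its stop. I'll release and go to the left knob, unwinding the wrist on the way.

carry_out([
  [[0,0,0,0,0,0,85],[0,0,0,0,0,0,85],[-0.5,0,0,0,0,0,85],[-1.8,0,0,0,0,0,85],[-3.0,0,0,0,0,0,85]],
])

```text
t: 8.1
tcp_pos: [0.5553, 0.0635, 0.3364]
tool_rot: [0.707, 0.03, -0.706, 0.03]
force: [0.3, 0.6, -0.9]
finger_gap: 0.996
```

```bash
python3 - <<'E'
from h import *
st();shot("wrist","w7")
plan([.558,.364,.335],rot(115),ccw=True)
E
```

```text
t 8.1 tcp [0.5553 0.0635 0.3364] yaw -85.14 toolx [ 0.  0. -1.] q [-4.9 18.9 83.8  0.  77.3 80.2] F [ 0.3  0.6 -0.9] M [-0.04 -0.05  0.03] gap 85.1
call 1 [0.06, -2.4, -0.2, -8.0, 0.02, -0.05]  /5: [0.012, -0.48, -0.04, -1.6, 0.004, -0.01]
call 2 [0.07, -1.71, -1.69, -8.01, 0.01, -0.05]  /5: [0.014, -0.342, -0.338, -1.602, 0.002, -0.01]
call 3 [0.07, -0.21, -2.39, -8.0, 0.01, -0.05]  /5: [0.014, -0.042, -0.478, -1.6, 0.002, -0.01]
call 4 [0.08, 1.37, -1.97, -8.01, 0.01, -0.04]  /5: [0.016, 0.274, -0.394, -1.602, 0.002, -0.008]
call 5 [0.07, 2.33, -0.63, -8.0, 0.02, -0.04]  /5: [0.014, 0.466, -0.126, -1.6, 0.004, -0.008]
ends [0.558 0.364 0.335] yaw 115.0
```

View pics/w7.png

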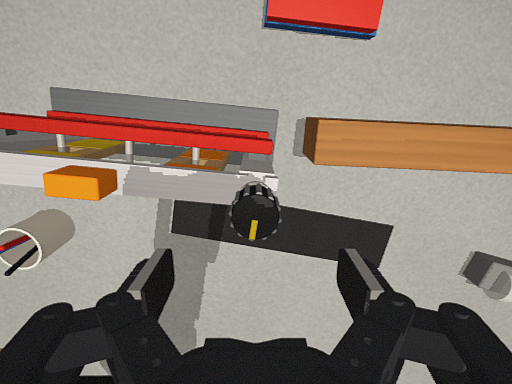

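carry_out([
  [[0,-0.5,0,-1.6,0,0,85],[0,-1.0,-0.1,-3.2,0,0,85],[0,-1.5,-0.1,-4.8,0,0,85],[0,-1.9,-0.2,-6.4,0,0,85],[0,-2.4,-0.2,-8.0,0,0,85]],
])

```text
t: 8.65
tcp_pos: [0.5557, 0.1241, 0.3359]
tool_rot: [0.654, 0.271, -0.652, 0.272]
force: [-0.2, -0.0, -0.2]
finger_gap: 0.998
```

carry_out([
  [[0,-0.35,-0.35,-1.6,0,0,85],[0,-0.7,-0.7,-3.2,0,0,85],[0,-1.05,-1.0,-4.8,0,0,85],[0,-1.4,-1.35,-6.4,0,0,85],[0,-1.7,-1.7,-8.0,0,0,85]],
])

```text
t: 9.15
tcp_pos: [0.5554, 0.1845, 0.3359]
tool_rot: [0.521, 0.478, -0.52, 0.479]
force: [-0.8, 0.4, 0.4]
finger_gap: 0.994
```

carry_out([
  [[0,-0.05,-0.5,-1.6,0,0,85],[0,-0.1,-1.0,-3.2,0,0,85],[0,-0.1,-1.45,-4.8,0,0,85],[0,-0.15,-1.9,-6.4,0,0,85],[0,-0.2,-2.4,-8.0,0,0,85]],
])

```text
t: 9.65
tcp_pos: [0.5559, 0.2446, 0.3358]
tool_rot: [0.326, 0.627, -0.325, 0.628]
force: [1.3, -0.2, -0.4]
finger_gap: 0.995
```

carry_out([
  [[0,0.3,-0.4,-1.6,0,0,85],[0,0.55,-0.8,-3.2,0,0,85],[0,0.8,-1.2,-4.8,0,0,85],[0,1.1,-1.6,-6.4,0,0,85],[0,1.35,-1.95,-8.0,0,0,85]],
])

```text
t: 10.15
tcp_pos: [0.5556, 0.3042, 0.3358]
tool_rot: [0.091, 0.701, -0.091, 0.702]
force: [-0.2, -0.2, -0.4]
finger_gap: 0.996
```

carry_out([
  [[0,0.45,-0.1,-1.6,0,0,85],[0,0.9,-0.25,-3.2,0,0,85],[0,1.4,-0.4,-4.8,0,0,85],[0,1.85,-0.5,-6.4,0,0,85],[0,2.3,-0.65,-8.0,0,0,85]],
])

```text
t: 10.65
tcp_pos: [0.555, 0.3638, 0.3358]
tool_rot: [-0.154, 0.689, 0.154, 0.691]
force: [-0.5, 0.3, -0.4]
finger_gap: 0.997
```

```bash
python3 - <<'E'
from h import *
w=shot("wrist","w8");st()
c,m,stt=blob(w,lambda h:h[...,2]<110,(215,170,310,250));print(c,stt)
E
```

```text
t 10.7 tcp [0.5547 0.3657 0.3357] yaw 115.49 toolx [ 0.002  0.003 -1.   ] q [ 23.7  28.3  68.5   0.1  83.1 -91.8] F [0.3 0.7 1.2] M [ 0.1   0.02 -0.02] gap 84.8
[252.95046271 211.29178008] [ 229  184   48   55 1837]
```

View pics/w8.png

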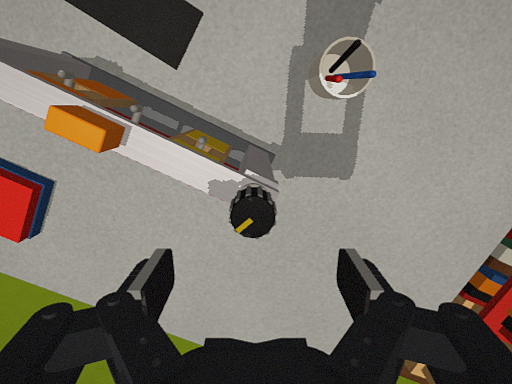

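```bash
python3 - <<'E'
from h import *
w=load("w8"); p=onz(w,252.5,215,.274);print(p)
plan([(p[0]+.558)/2,(p[1]+.364)/2,.243],pose()[1])
E
```

```text
[0.55811091 0.36164688 0.274     ]
call 1 [3.71, -0.17, 0.06, 0.0, 0.0, 0.0]  /5: [0.742, -0.034, 0.012, 0.0, 0.0, 0.0]
ends [0.558  0.3628 0.243 ] yaw 115.5
```

carry_out([
  [[0.8,-0.1,0.05,0,0,0,85],[1.6,-0.15,0.05,0,0,0,85],[2.4,-0.15,0.05,0,0,0,85],[3.1,-0.15,0.05,0,0,0,85],[3.7,-0.15,0.05,0,0,0,85]],
])

```text
t: 11.2
tcp_pos: [0.5574, 0.36, 0.242]
tool_rot: [-0.151, 0.691, 0.151, 0.691]
force: [0.7, 0.4, -1.2]
finger_gap: 0.993
```

carry_out([
  [[0,0,0,0,0,0,25],[0,0,0,0,0,0,25],[0,0,0,0,0,0,25],[0,0,0,0,0,0,25],[0,0,0,0,0,0,25]],
], force=40)

```text
t: 11.7
tcp_pos: [0.5573, 0.3621, 0.2447]
tool_rot: [-0.151, 0.689, 0.154, 0.692]
force: [-3.0, 4.3, 4.4]
finger_gap: 0.409
```

carry_out([
  [[-0.03,0,0,1.6,0,0,25],[-0.06,0,0,3.2,0,0,25],[-0.08,0,0,4.8,0,0,25],[-0.11,0,0,6.4,0,0,25],[-0.14,0,0,8.0,0,0,25]],
])

```text
t: 12.2
tcp_pos: [0.5571, 0.364, 0.2483]
tool_rot: [0.098, 0.7, -0.092, 0.701]
force: [-2.9, 8.7, 4.3]
finger_gap: 0.408
```

```bash
python3 - <<'E'
from h import *
st();shot("wrist","w9")
E
```

```text
t 12.2 tcp [0.5571 0.364  0.2483] yaw 74.6 toolx [ 0.003  0.008 -1.   ] q [ 23.4  32.3  75.1   0.4  72.3 -51.3] F [-2.9  8.7  4.3] M [1.45 0.43 0.16] gap 34.9
```

View pics/w9.png

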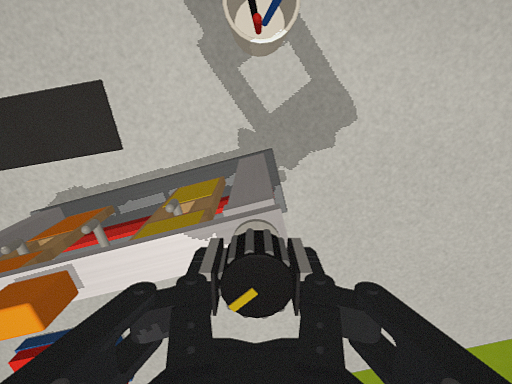

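Turning well. There's a small side load in y, so I'll ease it by about 2.5 mm and go on.

carry_out([
  [[-0.03,0.1,0,1.6,0,0,25],[-0.06,0.1,0,3.2,0,0,25],[-0.08,0.1,0,4.8,0,0,25],[-0.11,0.1,0,6.4,0,0,25],[-0.14,0.1,0,8.0,0,0,25]],
])

```text
t: 12.75
tcp_pos: [0.5581, 0.3658, 0.2518]
tool_rot: [0.331, 0.626, -0.326, 0.626]
force: [-0.2, 7.9, 4.1]
finger_gap: 0.408
```

carry_out([
  [[-0.03,0,0,1.6,0,0,25],[-0.06,0,0,3.2,0,0,25],[-0.08,0,0,4.8,0,0,25],[-0.11,0,0,6.4,0,0,25],[-0.14,0,0,8.0,0,0,25]],
])

```text
t: 13.25
tcp_pos: [0.5599, 0.3665, 0.2553]
tool_rot: [0.527, 0.476, -0.519, 0.475]
force: [2.6, 8.1, 1.6]
finger_gap: 0.412
```

carry_out([
  [[-0.03,0,0,1.6,0,0,25],[-0.06,0,0,3.2,0,0,25],[-0.08,0,0,4.8,0,0,25],[-0.11,0,0,6.0,0,0,25],[-0.13,0,0,7.0,0,0,25]],
])

```text
t: 13.75
tcp_pos: [0.5616, 0.366, 0.2585]
tool_rot: [0.646, 0.298, -0.637, 0.296]
force: [5.4, 7.7, 0.0]
finger_gap: 0.406
```

```bash
python3 - <<'E'
from h import *
st()
E
```

```text
t 13.75 tcp [0.5616 0.366  0.2585] yaw -40.34 toolx [ 0.011  0.008 -1.   ] q [23.5 32.  73.9  0.2 73.3 63.8] F [5.4 7.7 0. ] M [ 1.32 -0.73  0.07] gap 34.7
```

carry_out([
  [[-0.01,0,0,0.8,0,0,25],[-0.02,0,0,1.6,0,0,25],[-0.03,0,0,2.4,0,0,25],[-0.05,0,0,3.2,0,0,25],[-0.07,0,0,4.0,0,0,25]],
])

```text
t: 14.25
tcp_pos: [0.5596, 0.3634, 0.2592]
tool_rot: [0.685, 0.183, -0.681, 0.183]
force: [1.1, 1.5, -0.1]
finger_gap: 0.411
```

```bash
python3 - <<'E'
from h import *
st();shot("wrist","w10")
E
```

```text
t 14.25 tcp [0.5596 0.3634 0.2592] yaw -60.05 toolx [ 0.005  0.001 -1.   ] q [23.5 31.9 74.  -0.1 73.8 83.5] F [ 1.1  1.5 -0.1] M [0.1  0.21 0.98] gap 35.1
```

View pics/w10.png

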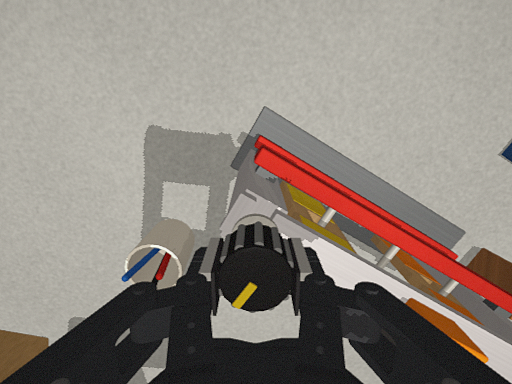

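carry_out([
  [[0,0,0,0.6,0,0,25],[0,0,0,1.2,0,0,25],[0,0,0,1.8,0,0,25],[0,0,0,2.4,0,0,25],[0,0,0,2.4,0,0,25]],
])

```text
t: 14.8
tcp_pos: [0.557, 0.3627, 0.2589]
tool_rot: [-0.698, -0.111, 0.699, -0.111]
force: [-2.9, 0.5, 4.7]
finger_gap: 0.411
```

```bash
python3 - <<'E'
from h import *
st();shot("wrist","w11")
for n,z in (("w9",0),("w10",0),("w11",0),("w4",0),("w6",0)):
    s=load(n); im=s["image"]; 
    c,m,stt=blob(s,lambda h:(h[...,0]>=20)&(h[...,0]<=35)&(h[...,1]>150)&(h[...,2]>120),(222,260,290,312))
    ys,xs=np.where(m); vx,vy,_,_=cv2.fitLine(np.stack([xs,ys],1).astype(np.float32),cv2.DIST_L2,0,.01,.01).ravel(); print(n,c.round(1),np.rad2deg(np.arctan2(vy,vx)).round(1))
E
```

```text
t 14.8 tcp [0.557  0.3627 0.2589] yaw -71.9 toolx [-0.001 -0.001 -1.   ] q [23.5 31.9 74.1 -0.  74.  95.4] F [-2.9  0.5  4.7] M [0.12 0.58 1.01] gap 35.1
w9 [242.8 299.6] -36.9
w10 [244.2 295.2] -50.0
w11 [247.5 292.3] -63.1
w4 [247.6 297.7] -60.0
w6 [251.9 291.7] -77.5
```

Both knobs are at their stops; the line moved 13° in the gripper while the gripper turned 12°. Releasing, then going to the keeper handle.

carry_out([
  [[0,0,0,0,0,0,85],[0,0,0,0,0,0,85],[-0.5,0,0,0,0,0,85],[-1.8,0,0,0,0,0,85],[-3.0,0,0,0,0,0,85]],
])

```text
t: 15.35
tcp_pos: [0.5581, 0.3623, 0.3341]
tool_rot: [-0.698, -0.109, 0.699, -0.11]
force: [0.1, 0.6, 0.3]
finger_gap: 0.997
```

```bash
python3 - <<'E'
from h import *
st()
plan([.5575,.2145,.335],rot(-.6))
E
```

```text
t 15.35 tcp [0.5581 0.3623 0.3341] yaw -72.16 toolx [-0.    -0.001 -1.   ] q [23.4 28.5 68.3 -0.  83.2 95.6] F [0.1 0.6 0.3] M [ 0.04 -0.02 -0.03] gap 85.2
call 1 [-0.02, 2.81, 0.92, -7.16, 0.0, 0.0]  /5: [-0.004, 0.562, 0.184, -1.432, 0.0, 0.0]
call 2 [-0.01, 1.74, 2.39, -7.15, 0.01, 0.0]  /5: [-0.002, 0.348, 0.478, -1.43, 0.002, 0.0]
ends [0.5574 0.2145 0.3349] yaw -0.6
```

carry_out([
  [[0,0.55,0.2,-1.4,0,0,85],[0,1.1,0.35,-2.8,0,0,85],[0,1.7,0.55,-4.3,0,0,85],[0,2.25,0.75,-5.7,0,0,85],[0,2.8,0.9,-7.15,0,0,85]],
])

```text
t: 15.85
tcp_pos: [0.5583, 0.2883, 0.3339]
tool_rot: [0.631, 0.32, -0.63, 0.321]
force: [-0.2, 0.1, -0.7]
finger_gap: 0.993
```

carry_out([
  [[0,0.35,0.5,-1.4,0,0,85],[0,0.7,0.95,-2.8,0,0,85],[0,1.05,1.45,-4.3,0,0,85],[0,1.4,1.9,-5.7,0,0,85],[0,1.75,2.4,-7.15,0,0,85]],
])

```text
t: 16.35
tcp_pos: [0.5581, 0.2141, 0.3339]
tool_rot: [0.502, 0.498, -0.501, 0.499]
force: [0.2, -0.4, 0.2]
finger_gap: 0.989
```

```bash
python3 - <<'E'
from h import *
w=shot("wrist","w12");st();a=shot("scene","s12");shot("side","d12")
E
```

```text
t 16.4 tcp [0.5581 0.2118 0.3339] yaw -0.26 toolx [ 0.001 -0.002 -1.   ] q [10.1 22.4 78.7 -0.1 78.9 10.4] F [-0.3 -0.8 -0.1] M [-0.1  -0.03 -0.04] gap 84.9
```

View pics/w12.png

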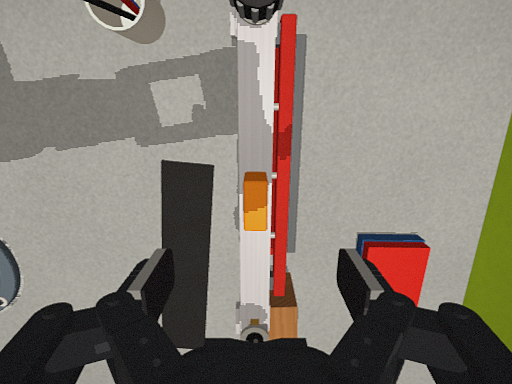

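View pics/s12.png

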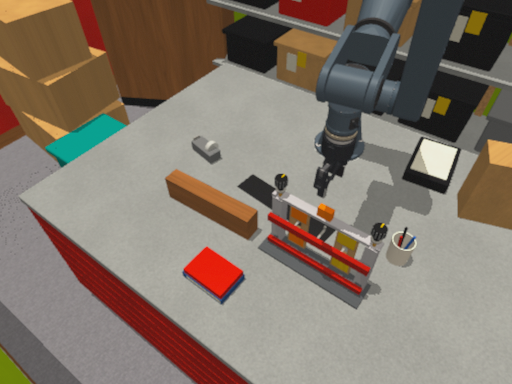

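In the wrist view the handle's top face is bright orange, about u 244–268, v 205–231. I'll compute the offset.

```bash
python3 - <<'E'
from h import *
w=load("w12"); h=cv2.cvtColor(w["image"],cv2.COLOR_RGB2HSV); print(h[218,256],h[190,256])
c,m,s=blob(w,lambda h:(h[...,0]>=5)&(h[...,0]<=20)&(h[...,1]>150)&(h[...,2]>215),(236,165,276,240)); print(c,s)
x0,y0,ww,hh=s[:4]
for q in ((x0,y0),(x0+ww,y0+hh),(x0+ww/2,y0+hh/2)): print(onz(w,*q,.259).round(4))
# bar direction: white bar edges: right edge of bar at rows
p=onz(w,x0+ww/2,y0+hh/2,.259); plan([p[0],p[1],.2315],rot(-.6))
E
```

```text
[ 19 205 225] [ 15 233 194]
[255.42918455 219.78969957] [244 206  23  25 466]
[0.5495 0.2135 0.259 ]
[0.5684 0.1912 0.259 ]
[0.5588 0.2025 0.259 ]
call 1 [4.09, 0.03, 0.47, -0.06, 0.0, -0.01]  /5: [0.818, 0.006, 0.094, -0.012, 0.0, -0.002]
ends [0.5587 0.2025 0.2315] yaw -0.6
```

The bright part covers only 22 of 44 mm; the other half of the top is in shadow. So the y centre is 0.1912 + 0.022 ≈ 0.213, agreeing with the triangulation (0.2154) and the knob midpoint (0.2138). Descending there.

```bash
python3 - <<'E'
from h import *
plan([.5585,.2138,.232],rot(-.6))
E
```

```text
call 1 [4.07, 0.01, 0.02, -0.06, 0.0, -0.01]  /5: [0.814, 0.002, 0.004, -0.012, 0.0, -0.002]
ends [0.5584 0.2138 0.232 ] yaw -0.6
```

carry_out([
  [[0.8,0,0,-0.05,0,0,60],[1.6,0,0,-0.05,0,0,60],[2.5,0,0,-0.05,0,0,60],[3.3,0,0,-0.05,0,0,60],[4.0,0,0,-0.05,0,0,60]],
])

```text
t: 17.0
tcp_pos: [0.5576, 0.2158, 0.2323]
tool_rot: [0.502, 0.498, -0.502, 0.498]
force: [0.5, 0.1, -0.0]
finger_gap: 0.705
```

```bash
python3 - <<'E'
from h import *
st();shot("wrist","w13")
E
```

```text
t 17.0 tcp [0.5576 0.2158 0.2323] yaw -0.51 toolx [ 0.  0. -1.] q [10.4 28.  86.1  0.  65.9 10.9] F [ 0.5  0.1 -0. ] M [-0.05 -0.02  0.  ] gap 60.2
```

View pics/w13.png

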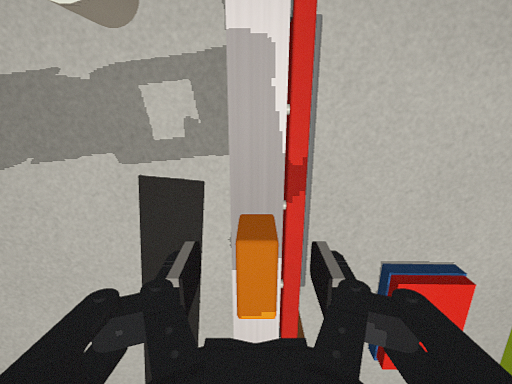

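The handle at (257,290) is centred between the fingers. Closing.

carry_out([
  [[0,0,0,0,0,0,10],[0,0,0,0,0,0,10],[0,0,0,0,0,0,10],[0,0,0,0,0,0,10],[0,0,0,0,0,0,10]],
], force=70)

```text
t: 17.55
tcp_pos: [0.5584, 0.2153, 0.2346]
tool_rot: [0.503, 0.498, -0.501, 0.499]
force: [-0.5, 0.8, 5.1]
finger_gap: 0.221
```

```bash
python3 - <<'E'
from h import *
st()
E
```

```text
t 17.55 tcp [0.5584 0.2153 0.2346] yaw -0.38 toolx [ 0.003  0.001 -1.   ] q [10.4 27.9 86.   0.  66.  10.8] F [-0.5  0.8  5.1] M [ 0.19  0.09 -0.03] gap 18.9
```

carry_out([
  [[-0.1,0,0,0,0,0,10],[-0.2,0,0,0,0,0,10],[-0.3,0,0,0,0,0,10],[-0.44,0,0,0,0,0,10],[-0.44,0,0,0,0,0,10]],
])

```text
t: 18.05
tcp_pos: [0.5577, 0.2149, 0.2444]
tool_rot: [0.502, 0.498, -0.501, 0.499]
force: [0.6, 0.2, -2.5]
finger_gap: 0.217
```

```bash
python3 - <<'E'
from h import *
st();shot("side","d14");shot("wrist","w14");shot("scene","s14")
a=cv2.imread("pics/side"+"0.png"); a=cv2.imread("pics/d14.png")[165:325,140:345]; cv2.imwrite("pics/d14c.png",cv2.resize(a,None,fx=3.6,fy=3.6,interpolation=cv2.INTER_CUBIC))
E
```

```text
t 18.05 tcp [0.5577 0.2149 0.2444] yaw -0.37 toolx [ 0.001  0.    -1.   ] q [10.4 27.3 85.3 -0.  67.4 10.7] F [ 0.6  0.2 -2.5] M [ 0.05 -0.02 -0.03] gap 18.5
```

View pics/d14c.png

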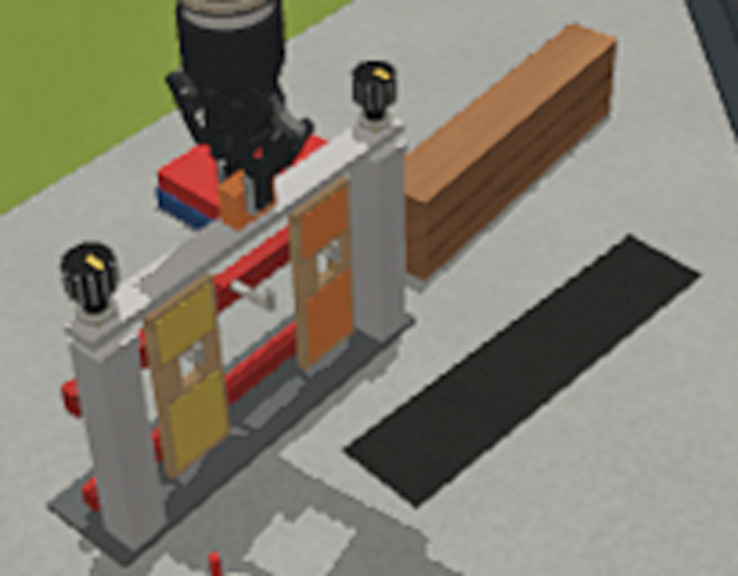

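View pics/w14.png

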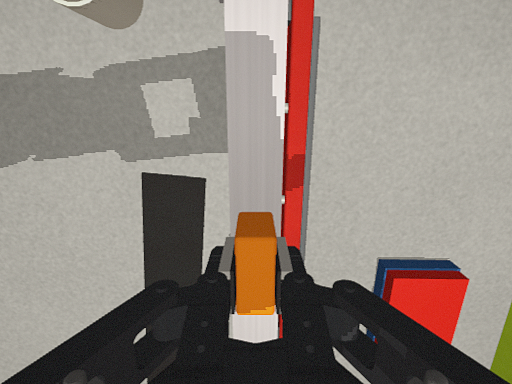

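The keeper is lifted about 10 mm with its weight on the wrist. Drawing it forward slowly along rack -x.

carry_out([
  [[0,-0.3,0,0,0,0,10],[0,-0.6,0,0,0,0,10],[0,-0.9,0,0,0,0,10],[0,-1.2,0,0,0,0,10],[0,-1.5,0,0,0,0,10]],
])

```text
t: 18.7
tcp_pos: [0.5191, 0.2152, 0.2441]
tool_rot: [-0.502, -0.498, 0.502, -0.498]
force: [-0.6, 0.5, -2.4]
finger_gap: 0.218
```

carry_out([
  [[0,-0.4,0,0,0,0,10],[0,-0.8,0,0,0,0,10],[0,-1.2,0,0,0,0,10],[0,-1.6,0,0,0,0,10],[0,-2.0,0,0,0,0,10]],
])

```text
t: 19.2
tcp_pos: [0.4691, 0.2155, 0.2441]
tool_rot: [0.502, 0.498, -0.502, 0.498]
force: [0.6, 0.3, -1.6]
finger_gap: 0.222
```

```bash
python3 - <<'E'
from h import *
st();shot("side","d15");shot("wrist","w15")
E
```

```text
t 19.2 tcp [0.4691 0.2155 0.2441] yaw -0.36 toolx [ 0.  0. -1.] q [12.3 20.9 96.7  0.  62.4 12.6] F [ 0.6  0.3 -1.6] M [ 0.01 -0.05  0.06] gap 18.9
```

View pics/d15.png

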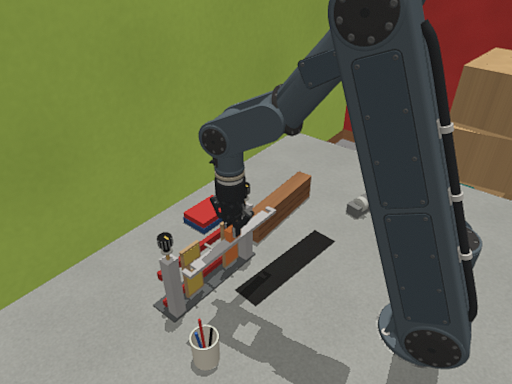

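View pics/w15.png

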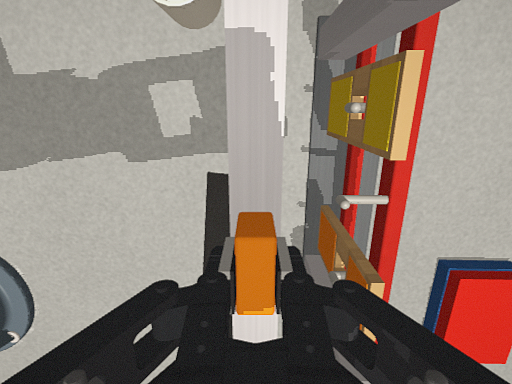

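The keeper is clear of the rack. Carrying it over the mat centre (0.423, 0.003), yaw about -5.6°.

```bash
python3 - <<'E'
from h import *
P,Q=plan([.4233,.004,.12],rot(-5.5),ncall=2)
plan([.4233,.004,.035],rot(-5.5),P,Q)
E
```

```text
call 1 [2.48, -0.87, 4.23, 0.52, 0.0, 0.01]  /5: [0.496, -0.174, 0.846, 0.104, 0.0, 0.002]
call 2 [2.48, -0.67, 4.27, 0.51, 0.0, 0.01]  /5: [0.496, -0.134, 0.854, 0.102, 0.0, 0.002]
ends [0.4233 0.0041 0.1201] yaw -5.5
call 1 [3.4, 0.0, 0.0, 0.0, 0.0, 0.0]  /5: [0.68, 0.0, 0.0, 0.0, 0.0, 0.0]
ends [0.4233 0.004  0.0351] yaw -5.5
```

carry_out([
  [[0.3,-0.2,0.6,0.1,0,0,10],[0.8,-0.35,1.4,0.2,0,0,10],[1.4,-0.5,2.3,0.3,0,0,10],[2.0,-0.7,3.3,0.4,0,0,10],[2.5,-0.85,4.25,0.5,0,0,10]],
])

```text
t: 19.8
tcp_pos: [0.4483, 0.1085, 0.1811]
tool_rot: [0.513, 0.487, -0.512, 0.488]
force: [-0.6, -0.2, -1.4]
finger_gap: 0.216
```

carry_out([
  [[0.5,-0.15,0.9,0.1,0,0,10],[1.0,-0.3,1.8,0.2,0,0,10],[1.5,-0.4,2.7,0.3,0,0,10],[2.0,-0.55,3.6,0.4,0,0,10],[2.5,-0.7,4.25,0.5,0,0,10]],
])

```text
t: 20.3
tcp_pos: [0.4265, 0.0025, 0.1188]
tool_rot: [0.524, 0.475, -0.523, 0.477]
force: [-0.0, -0.7, -2.4]
finger_gap: 0.227
```

```bash
python3 - <<'E'
from h import *
shot("wrist","w16");st()
plan([.4233,.004,.035],rot(-5.5))
E
```

```text
t 20.35 tcp [0.4249 0.0013 0.1174] yaw -5.49 toolx [-0.002 -0.001 -1.   ] q [-1.490e+01  2.730e+01  1.162e+02 -1.000e-01  3.660e+01 -9.300e+00] F [-1.3 -1.7 -3.3] M [-0.08  0.04 -0.02] gap 18.4
call 1 [3.29, -0.07, -0.1, 0.0, 0.01, 0.02]  /5: [0.658, -0.014, -0.02, 0.0, 0.002, 0.004]
ends [0.4232 0.0039 0.0351] yaw -5.5
```

View pics/w16.png

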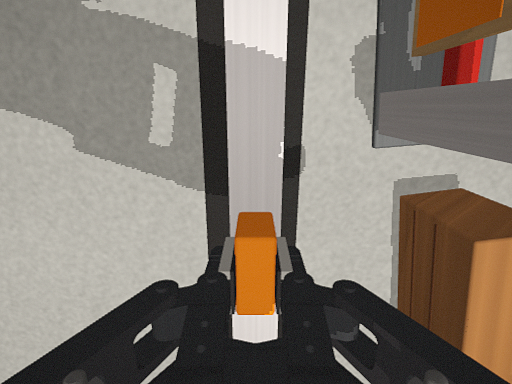

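The bar lies parallel over the mat. Lowering.

carry_out([
  [[0.7,-0.05,-0.05,0,0,0,10],[1.4,-0.05,-0.1,0,0,0,10],[2.1,-0.05,-0.1,0,0,0,10],[2.8,-0.05,-0.1,0,0,0,10],[3.3,-0.05,-0.1,0,0,0,10]],
])

```text
t: 20.85
tcp_pos: [0.4256, 0.0066, 0.0358]
tool_rot: [0.523, 0.476, -0.523, 0.477]
force: [0.9, 0.4, -2.0]
finger_gap: 0.219
```

```bash
python3 - <<'E'
from h import *
w=shot("wrist","w17");st()
# mat edges and bar edges along image rows
h=cv2.cvtColor(w["image"],cv2.COLOR_RGB2HSV)
for v in (20,60,100,140,180):
    row=h[v,150:360]; print(v,[ (i+150,int(row[i,2])) for i in range(1,210) if abs(int(row[i,2])-int(row[i-1,2]))>35])
E
```

```text
t 20.9 tcp [0.4249 0.0067 0.0346] yaw -5.37 toolx [-0.001  0.    -1.   ] q [-14.2  38.2 119.    0.   22.9  -8.9] F [-0.3  1.  -4.5] M [0.   0.02 0.02] gap 18.8
20 [(172, 23), (224, 212), (225, 255), (287, 201), (288, 30), (335, 91), (336, 177)]
60 [(174, 99), (175, 23), (225, 156), (226, 208), (284, 233), (286, 160), (287, 39), (332, 122), (333, 189)]
100 [(177, 109), (178, 28), (226, 159), (227, 209), (285, 75), (329, 172), (330, 223)]
140 [(180, 76), (181, 32), (227, 162), (228, 210), (282, 245), (284, 29), (325, 95), (326, 181)]
180 [(183, 74), (184, 34), (228, 124), (229, 187), (282, 144), (283, 29), (322, 125), (323, 190), (326, 142)]
```

View pics/w17.png

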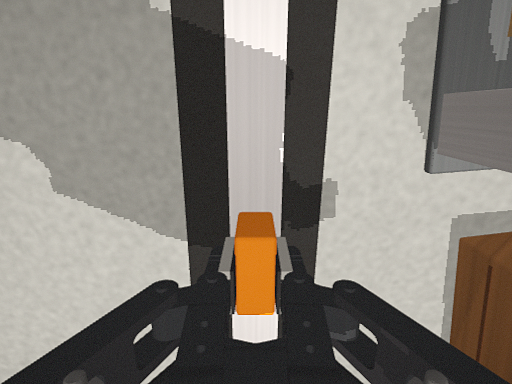

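The bar is centred across the mat to within about 1 mm: mat 172–335, bar 224–287 in row 20. I'll lower the last 10 mm and trim y by 2.5 mm.

carry_out([
  [[0.1,-0.04,0.1,0,0,0,10],[0.2,-0.04,0.1,0,0,0,10],[0.28,-0.04,0.1,0,0,0,10],[0.35,-0.04,0.1,0,0,0,10],[0.42,-0.04,0.1,0,0,0,10]],
])

```text
t: 21.4
tcp_pos: [0.4234, 0.0043, 0.0263]
tool_rot: [0.523, 0.476, -0.523, 0.476]
force: [1.2, -1.0, -1.9]
finger_gap: 0.219
```

```bash
python3 - <<'E'
from h import *
st()
E
```

```text
t 21.4 tcp [0.4234 0.0043 0.0263] yaw -5.36 toolx [ 0.001 -0.    -1.   ] q [-14.6  39.3 119.4   0.   21.3  -9.3] F [ 1.2 -1.  -1.9] M [ 0.   -0.06 -0.07] gap 18.7
```

carry_out([
  [[0.04,0,0,0,0,0,10],[0.08,0,0,0,0,0,10],[0.1,0,0,0,0,0,10],[0.1,0,0,0,0,0,10],[0.1,0,0,0,0,0,10]],
])

```text
t: 21.9
tcp_pos: [0.4231, 0.0043, 0.0246]
tool_rot: [0.523, 0.476, -0.523, 0.476]
force: [-1.7, -0.2, 10.7]
finger_gap: 0.219
```

```bash
python3 - <<'E'
from h import *
st()
E
```

```text
t 21.9 tcp [0.4231 0.0043 0.0246] yaw -5.37 toolx [ 0.001 -0.    -1.   ] q [-14.6  39.5 119.5  -0.   20.9  -9.3] F [-1.7 -0.2 10.7] M [ 0.    0.12 -0.06] gap 18.7
```

Contact with the mat at 10.7 N. Releasing and rising.

carry_out([
  [[-0.06,0,0,0,0,0,10],[-0.06,0,0,0,0,0,50],[-0.06,0,0,0,0,0,50],[-0.06,0,0,0,0,0,50],[-0.1,0,0,0,0,0,50]],
])

```text
t: 22.4
tcp_pos: [0.423, 0.0043, 0.0259]
tool_rot: [-0.523, -0.476, 0.523, -0.476]
force: [0.1, 0.2, 0.1]
finger_gap: 0.584
```

carry_out([
  [[-1,0,0,0,0,0,50],[-2.5,0,0,0,0,0,50],[-4.5,0,0,0,0,0,50],[-6.5,0,0,0,0,0,50],[-8.5,0,0,0,0,0,50]],
])

```text
t: 22.9
tcp_pos: [0.4222, 0.0045, 0.2405]
tool_rot: [-0.523, -0.476, 0.523, -0.476]
force: [1.4, -0.2, 0.1]
finger_gap: 0.59
```

```bash
python3 - <<'E'
from h import *
st();shot("wrist","w18");shot("side","d18")
plan([.5575,.2915,.32],rot(-.6))
E
```

```text
t 22.9 tcp [0.4222 0.0045 0.2405] yaw -5.37 toolx [-0.001  0.    -1.   ] q [-14.6  13.8 109.    0.   57.2  -9.3] F [ 1.4 -0.2  0.1] M [ 0.01 -0.09 -0.01] gap 50.3
call 1 [-1.49, 2.08, -5.97, -0.47, 0.02, -0.08]  /5: [-0.298, 0.416, -1.194, -0.094, 0.004, -0.016]
call 2 [-1.5, 2.32, -5.89, -0.48, 0.01, -0.09]  /5: [-0.3, 0.464, -1.178, -0.096, 0.002, -0.018]
ends [0.5575 0.2915 0.3201] yaw -0.6
```

View pics/w18.png

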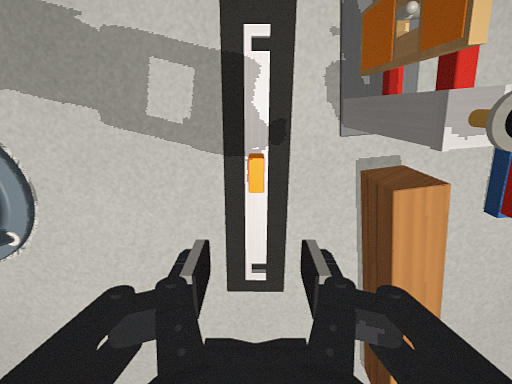

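View pics/d18.png

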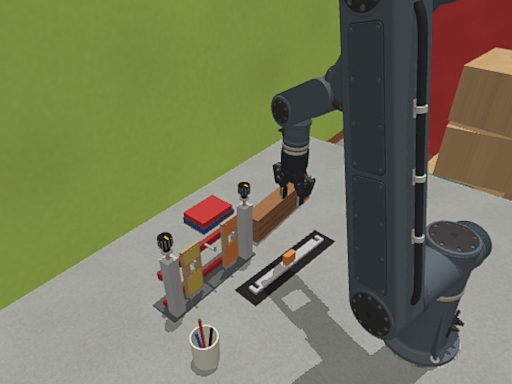

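The keeper lies on the mat, centred, handle up. Next, the yellow board.

carry_out([
  [[-0.6,0.4,-1.0,-0.1,0,0,50],[-1.1,0.8,-2.3,-0.2,0,0,50],[-1.5,1.2,-3.5,-0.3,0,0,50],[-1.5,1.6,-4.8,-0.4,0,0,50],[-1.5,2.1,-6.0,-0.5,0,0,50]],
])

```text
t: 23.5
tcp_pos: [0.4888, 0.1501, 0.2754]
tool_rot: [-0.512, -0.488, 0.513, -0.487]
force: [0.5, -0.3, -0.5]
finger_gap: 0.586
```

carry_out([
  [[-0.5,0.5,-1.2,-0.1,0,0,50],[-1.0,1.0,-2.4,-0.2,0,0,50],[-1.5,1.4,-3.6,-0.3,0,0,50],[-1.5,1.9,-4.8,-0.4,0,0,50],[-1.5,2.3,-5.9,-0.5,0,0,50]],
])

```text
t: 24.0
tcp_pos: [0.5542, 0.2945, 0.3125]
tool_rot: [-0.501, -0.499, 0.502, -0.498]
force: [-0.2, 0.3, 0.3]
finger_gap: 0.582
```

```bash
python3 - <<'E'
from h import *
shot("wrist","w19");st()
E
```

```text
t 24.05 tcp [0.5558 0.2985 0.3121] yaw -0.19 toolx [ 0.001  0.004 -1.   ] q [18.  26.3 75.6  0.2 78.  18.2] F [2.3 2.8 2.1] M [ 0.08 -0.07  0.03] gap 50.2
```

View pics/w19.png

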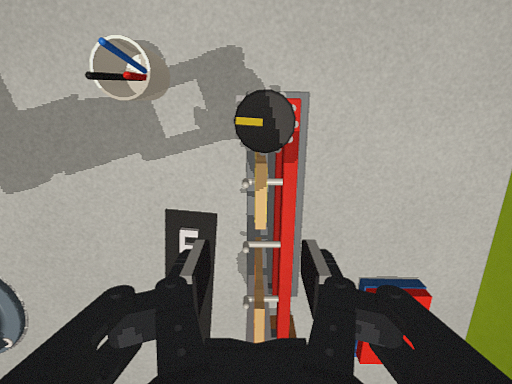

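```bash
python3 - <<'E'
from h import *
s=shot("side","d20");shot("scene","s20");st()
a=cv2.imread("pics/d20.png")[120:290,130:300]; b=cv2.imread("pics/s20.png")[110:280,260:430]
cv2.imwrite("pics/c20.png",cv2.resize(np.hstack([a,b]),None,fx=2.35,fy=2.35,interpolation=cv2.INTER_CUBIC))
w=load("w19"); h=cv2.cvtColor(w["image"],cv2.COLOR_RGB2HSV)
c,m,stt=blob(w,lambda h:(h[...,0]>=12)&(h[...,0]<=25)&(h[...,1]>70)&(h[...,2]>140),(240,150,276,232));print(c,stt)
x0,y0,ww,hh=stt[:4]
print([onz(w,x0+ww/2,v,.205).round(4) for v in (y0,y0+hh)])
for v in range(160,228,8):
    r=np.where(m[v])[0]; print(v,r.min(),r.max(),onz(w,r.min(),v,.205)[:2].round(4),onz(w,r.max()+1,v,.205)[:2].round(4)) if len(r) else 0
E
```

```text
t 24.15 tcp [0.5537 0.2943 0.3116] yaw -0.24 toolx [-0.003 -0.001 -1.   ] q [17.8 26.1 76.  -0.  78.  18. ] F [-1.4 -0.5 -0.8] M [-0.05  0.02  0.02] gap 50.0
[260.33706468 196.06716418] [254 163  14  67 804]
[array([0.5598, 0.3228, 0.205 ]), array([0.5599, 0.2577, 0.205 ])]
168 255 267 [0.5545 0.3183] [0.5661 0.3183]
176 255 266 [0.5544 0.311 ] [0.5653 0.3109]
184 254 266 [0.5535 0.3035] [0.5653 0.3034]
192 255 266 [0.5543 0.2959] [0.5654 0.2958]
200 254 266 [0.5534 0.2881] [0.5654 0.2881]
208 254 266 [0.5533 0.2802] [0.5655 0.2802]
216 254 266 [0.5532 0.2722] [0.5655 0.2721]
224 255 265 [0.5541 0.264 ] [0.5646 0.2639]
```

View pics/c20.png

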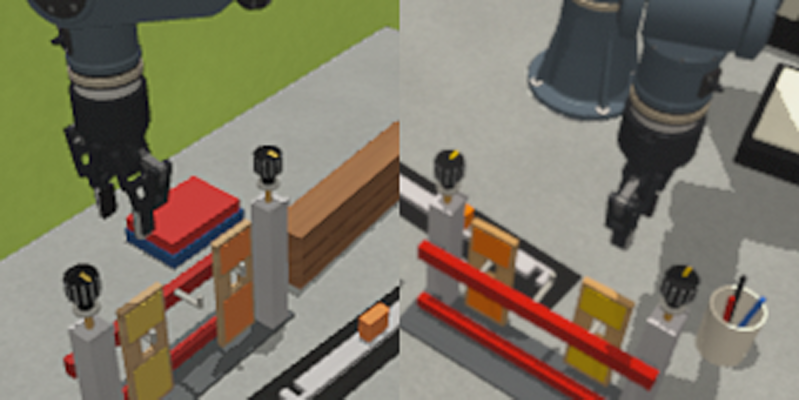

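No camera housing shows on the gripper. The yellow board's top centre is at (0.5595, 0.290), width 65 mm (matches 64). I'll grip 8 mm to its -y side to keep clear of the left knob.

```bash
python3 - <<'E'
from h import *
plan([.5593,.282,.178],rot(-.6))
E
```

```text
call 1 [5.35, 0.24, 0.48, 0.07, 0.01, 0.03]  /5: [1.07, 0.048, 0.096, 0.014, 0.002, 0.006]
ends [0.5592 0.2821 0.1779] yaw -0.6
```

carry_out([
  [[1.0,0.15,0.3,0,0,0,40],[2.0,0.25,0.5,0,0,0,40],[3.0,0.25,0.5,0,0,0,40],[4.2,0.25,0.5,0.05,0,0,40],[5.3,0.25,0.5,0.05,0,0,40]],
])

```text
t: 24.65
tcp_pos: [0.5591, 0.279, 0.1792]
tool_rot: [-0.502, -0.497, 0.504, -0.497]
force: [-0.4, -0.3, -0.3]
finger_gap: 0.467
```

```bash
python3 - <<'E'
from h import *
shot("wrist","w21");st()
E
```

```text
t 24.7 tcp [0.556  0.278  0.1743] yaw -0.69 toolx [-0.011 -0.004 -1.   ] q [16.3 34.  85.2 -0.  61.5 17. ] F [-0.1 -0.1 -3.1] M [-0.03  0.05 -0.02] gap 40.2
```

View pics/w21.png

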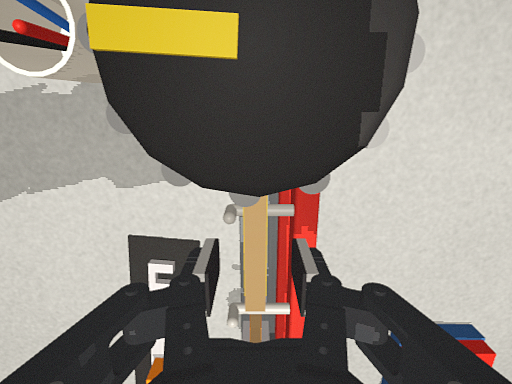

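The board is between the fingers. Closing.

carry_out([
  [[0,0,0,0,0,0,40],[0,0,0,0,0,0,3],[0,0,0,0,0,0,3],[0,0,0,0,0,0,3],[0,0,0,0,0,0,3]],
], force=60)

```text
t: 25.2
tcp_pos: [0.561, 0.2809, 0.183]
tool_rot: [0.503, 0.497, -0.502, 0.498]
force: [-1.3, -1.2, 5.9]
finger_gap: 0.104
```

```bash
python3 - <<'E'
from h import *
st()
E
```

```text
t 25.2 tcp [0.561  0.2809 0.183 ] yaw -0.6 toolx [ 0.003  0.001 -1.   ] q [16.4 33.5 84.5 -0.  61.8 17. ] F [-1.3 -1.2  5.9] M [-0.04  0.28  0.01] gap 8.9
```

carry_out([
  [[-0.2,0,0,0,0,0,3],[-0.4,0,0,0,0,0,3],[-0.6,0,0,0,0,0,3],[-0.85,0,0,0,0,0,3],[-0.95,0,0,0,0,0,3]],
])

```text
t: 25.7
tcp_pos: [0.5607, 0.2808, 0.2056]
tool_rot: [0.503, 0.497, -0.502, 0.498]
force: [-0.1, 0.4, -0.9]
finger_gap: 0.098
```

```bash
python3 - <<'E'
from h import *
st();shot("side","d22");shot("scene","s22")
a=cv2.imread("pics/d22.png")[120:330,130:300]; b=cv2.imread("pics/s22.png")[130:340,260:430]
cv2.imwrite("pics/c22.png",cv2.resize(np.hstack([a,b]),None,fx=2.35,fy=2.35,interpolation=cv2.INTER_CUBIC))
E
```

```text
t 25.7 tcp [0.5607 0.2808 0.2056] yaw -0.61 toolx [ 0.001  0.    -1.   ] q [16.4 32.  83.3  0.  64.6 17. ] F [-0.1  0.4 -0.9] M [-0.01 -0.07  0.04] gap 8.4
```

View pics/c22.png

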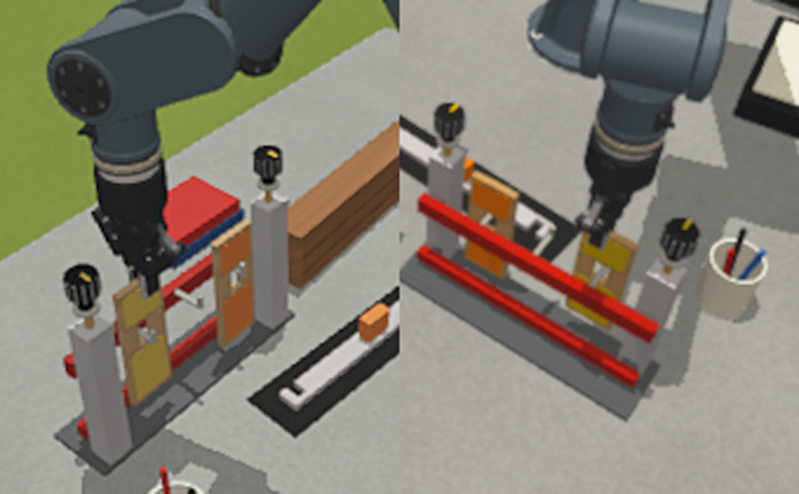

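Raised about 22 mm. Drawing forward.

carry_out([
  [[0,-0.4,0,0,0,0,3],[0,-0.9,0,0,0,0,3],[0,-1.5,0,0,0,0,3],[0,-2.1,0,0,0,0,3],[0,-2.6,0,0,0,0,3]],
])

```text
t: 26.3
tcp_pos: [0.4929, 0.2812, 0.2045]
tool_rot: [-0.502, -0.498, 0.503, -0.497]
force: [-0.5, 0.6, -0.9]
finger_gap: 0.104
```

```bash
python3 - <<'E'
from h import *
st();shot("side","d23");w=shot("wrist","w23")
E
```

```text
t 26.3 tcp [0.4929 0.2812 0.2045] yaw -0.59 toolx [-0.002 -0.    -1.   ] q [18.4 27.7 92.   0.  60.4 19. ] F [-0.5  0.6 -0.9] M [-0.04 -0.   -0.03] gap 8.9
```

View pics/d23.png

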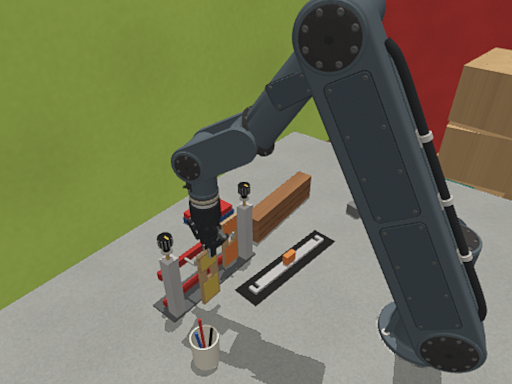

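View pics/w23.png

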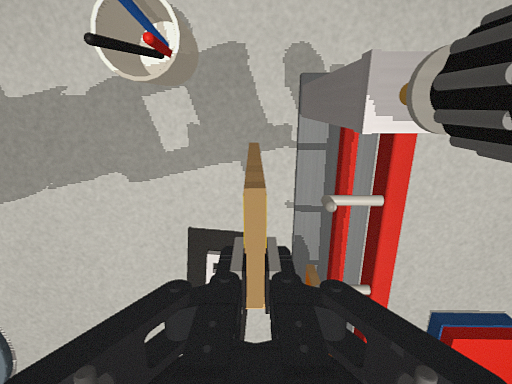

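The yellow board is free. I'll carry it around the right post to the riser at riser-face y ≈ -0.27, tilting 13° on the way.

```bash
python3 - <<'E'
from h import *
P,Q=plan([.455,.08,.27],rot(-.6))
P,Q=plan([.49,-.15,.25],rot(2.15),P,Q)
xf=.5652+.0375*.27
P,Q=plan([xf-.015,-.2785,.18],rot(2.15,13,92.15),P,Q)
print(Q.as_matrix()[:,0], xf)
E
```

```text
call 1 [-2.61, -1.42, 8.07, 0.01, 0.01, 0.03]  /5: [-0.522, -0.284, 1.614, 0.002, 0.002, 0.006]
ends [0.4551 0.0799 0.2701] yaw -0.6
call 1 [0.8, 1.49, 9.18, -0.55, 0.0, 0.0]  /5: [0.16, 0.298, 1.836, -0.11, 0.0, 0.0]
ends [ 0.4899 -0.1499  0.2501] yaw 2.2
call 1 [2.8, 2.62, 5.24, 0.0, 0.0, -2.6]  /5: [0.56, 0.524, 1.048, 0.0, 0.0, -0.52]
ends [ 0.5603 -0.2784  0.18  ] yaw 2.2
[-0.22517825 -0.00839844 -0.97428139] 0.5753250000000001
```

carry_out([
  [[-0.8,-0.5,1.0,0,0,0,3],[-1.6,-1.0,2.6,0,0,0,3],[-2.6,-1.4,4.4,0,0,0,3],[-2.6,-1.4,6.3,0,0,0,3],[-2.6,-1.4,8.0,0,0,0,3]],
])

```text
t: 26.9
tcp_pos: [0.4587, 0.0799, 0.2712]
tool_rot: [0.503, 0.496, -0.502, 0.499]
force: [0.5, 0.1, -0.9]
finger_gap: 0.104
```

carry_out([
  [[0,0,1.6,0,0,0,3],[0.2,0.2,3.4,-0.1,0,0,3],[0.4,0.6,5.4,-0.3,0,0,3],[0.6,1.0,7.3,-0.45,0,0,3],[0.8,1.5,9.2,-0.55,0,0,3]],
])

```text
t: 27.4
tcp_pos: [0.4935, -0.1511, 0.2499]
tool_rot: [0.491, 0.509, -0.491, 0.51]
force: [1.5, 0.8, -0.6]
finger_gap: 0.098
```

```bash
python3 - <<'E'
from h import *
st(); shot("scene","s24")
xf=.5652+.0375*.27
P,Q=plan([xf-.015,-.2785,.18],rot(2.15,13,92.15))
E
```

```text
t 27.4 tcp [ 0.4935 -0.1511  0.2499] yaw 2.12 toolx [ 0.001 -0.001 -1.   ] q [-29.4  20.5  96.4   0.   63.1 -31.6] F [ 1.5  0.8 -0.6] M [ 0.   -0.04  0.06] gap 8.4
call 1 [2.84, 2.36, 4.81, -0.06, 0.1, -2.66]  /5: [0.568, 0.472, 0.962, -0.012, 0.02, -0.532]
ends [ 0.5604 -0.2784  0.1801] yaw 2.2
```

View pics/s24.png

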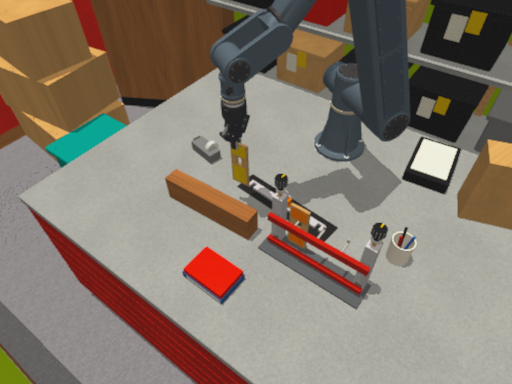

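carry_out([
  [[0.4,0.5,1.0,0,0,-0.5,3],[0.9,0.9,2.0,0,0,-1.0,3],[1.5,1.4,3.0,0,0,-1.6,3],[2.2,1.9,4.0,-0.05,0.1,-2.1,3],[2.8,2.35,4.8,-0.05,0.1,-2.65,3]],
])

```text
t: 27.95
tcp_pos: [0.5573, -0.2682, 0.1789]
tool_rot: [0.429, 0.565, -0.543, 0.448]
force: [-0.3, -1.1, -0.5]
finger_gap: 0.104
```

```bash
python3 - <<'E'
from h import *
a=shot("scene","s25");shot("wrist","w25");st();print("tape",onz(a,207,150,0.03))
xf=.5652+.0375*.27
P,Q=plan([xf+.004,-.2785,.154],rot(2.15,13,92.15))
im=cv2.imread("pics/s25.png")[110:250,140:300]; cv2.imwrite("pics/c25.png",cv2.resize(im,None,fx=4,fy=4,interpolation=cv2.INTER_CUBIC))
E
```

```text
t 28.05 tcp [ 0.558  -0.2687  0.1761] yaw 2.37 toolx [-0.231  0.    -0.973] q [-32.6  38.5  76.6  -7.3  76.3 -32.4] F [ 0.1  0.4 -0.8] M [ 0.08 -0.08 -0.01] gap 8.4
tape [ 0.37753689 -0.40656946  0.03      ]
call 1 [0.66, 1.02, 0.43, 0.04, -0.1, 0.07]  /5: [0.132, 0.204, 0.086, 0.008, -0.02, 0.014]
ends [ 0.5794 -0.2785  0.1541] yaw 2.2
```

View pics/c25.png

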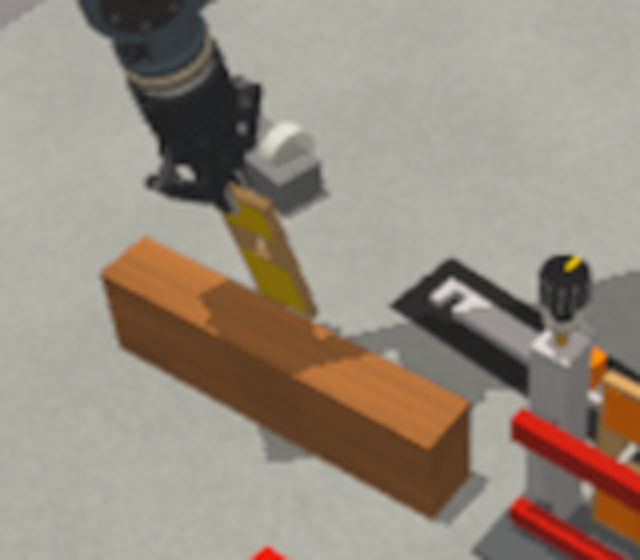

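View pics/w25.png

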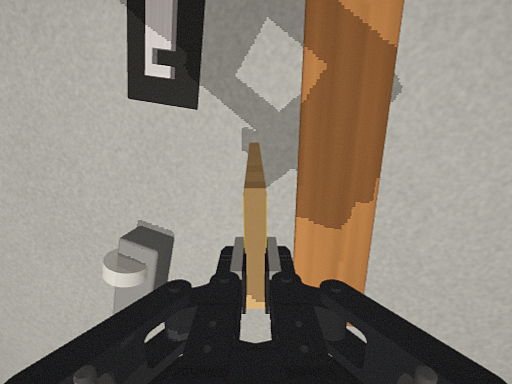

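```bash
python3 - <<'E'
from h import *
xf=.5652+.0375*.27
P,Q=plan([xf-.006,-.2785,.157],rot(2.15,13,92.15))
E
```

```text
call 1 [0.64, 0.6, 0.42, 0.04, -0.1, 0.07]  /5: [0.128, 0.12, 0.084, 0.008, -0.02, 0.014]
ends [ 0.5693 -0.2786  0.157 ] yaw 2.2
```

carry_out([
  [[0.1,0.1,0.1,0.05,-0.05,0.05,3],[0.25,0.25,0.2,0.05,-0.1,0.05,3],[0.4,0.35,0.3,0.05,-0.1,0.05,3],[0.55,0.5,0.4,0.05,-0.1,0.05,3],[0.64,0.6,0.4,0.05,-0.1,0.05,3]],
])

```text
t: 28.55
tcp_pos: [0.5678, -0.2758, 0.1609]
tool_rot: [0.43, 0.561, -0.545, 0.451]
force: [-1.0, 0.9, -1.1]
finger_gap: 0.103
```

```bash
python3 - <<'E'
from h import *
st()
xf=.5652+.0375*.27
P,Q=plan([xf-.004,-.2785,.147],rot(2.15,13,92.15))
E
```

```text
t 28.55 tcp [ 0.5678 -0.2758  0.1609] yaw 2.19 toolx [-0.224 -0.009 -0.975] q [-32.5  40.1  75.7  -7.6  74.9 -32. ] F [-1.   0.9 -1.1] M [-0.02 -0.16  0.04] gap 8.8
call 1 [0.51, 0.26, 0.11, 0.01, 0.01, -0.01]  /5: [0.102, 0.052, 0.022, 0.002, 0.002, -0.002]
ends [ 0.5714 -0.2784  0.147 ] yaw 2.1
```

carry_out([
  [[0.1,0.05,0.05,0,0,0,3],[0.2,0.1,0.1,0,0,0,3],[0.3,0.15,0.1,0,0,0,3],[0.38,0.2,0.1,0,0,0,3],[0.42,0.2,0.1,0,0,0,3]],
])

```text
t: 29.05
tcp_pos: [0.5704, -0.2781, 0.1491]
tool_rot: [0.429, 0.562, -0.545, 0.451]
force: [0.8, -0.5, 2.1]
finger_gap: 0.102
```

```bash
python3 - <<'E'
from h import *
st()
E
```

```text
t 29.05 tcp [ 0.5704 -0.2781  0.1491] yaw 2.2 toolx [-0.225 -0.009 -0.974] q [-32.6  41.2  75.7  -7.7  74.  -32. ] F [ 0.8 -0.5  2.1] M [-0.01 -0.16  0.02] gap 8.7
```

Counter contact at the predicted height. Now moving +x toward the riser.

carry_out([
  [[-0.03,0.08,0,0,0,0,3],[-0.05,0.16,0,0,0,0,3],[-0.07,0.24,0,0,0,0,3],[-0.09,0.32,0,0,0,0,3],[-0.09,0.35,0,0,0,0,3]],
])

```text
t: 29.55
tcp_pos: [0.5797, -0.2778, 0.1496]
tool_rot: [0.429, 0.562, -0.545, 0.451]
force: [0.3, 0.6, -1.5]
finger_gap: 0.104
```

```bash
python3 - <<'E'
from h import *
st()
E
```

```text
t 29.55 tcp [ 0.5797 -0.2778  0.1496] yaw 2.2 toolx [-0.224 -0.009 -0.974] q [-32.1  41.7  74.2  -7.6  74.9 -31.7] F [ 0.3  0.6 -1.5] M [ 0.02 -0.11 -0.  ] gap 8.9
```

carry_out([
  [[0,0.04,0,0,0,0,3],[-0.01,0.08,0,0,0,0,3],[-0.02,0.12,0,0,0,0,3],[-0.02,0.14,0,0,0,0,3],[-0.02,0.14,0,0,0,0,3]],
])

```text
t: 30.05
tcp_pos: [0.5818, -0.2776, 0.1492]
tool_rot: [0.429, 0.562, -0.545, 0.45]
force: [-2.8, 0.1, -0.7]
finger_gap: 0.104
```

```bash
python3 - <<'E'
from h import *
st();shot("scene","s26");shot("side","d26");shot("wrist","w26")
a=cv2.imread("pics/d26.png")[130:260,220:370]; b=cv2.imread("pics/s26.png")[115:245,150:300]
cv2.imwrite("pics/c26.png",cv2.resize(np.hstack([a,b]),None,fx=2.6,fy=2.6,interpolation=cv2.INTER_CUBIC))
E
```

```text
t 30.05 tcp [ 0.5818 -0.2776  0.1492] yaw 2.19 toolx [-0.227 -0.008 -0.974] q [-32.   42.   73.8  -7.6  75.3 -31.6] F [-2.8  0.1 -0.7] M [-0.12  0.54 -0.01] gap 8.9
```

View pics/c26.png

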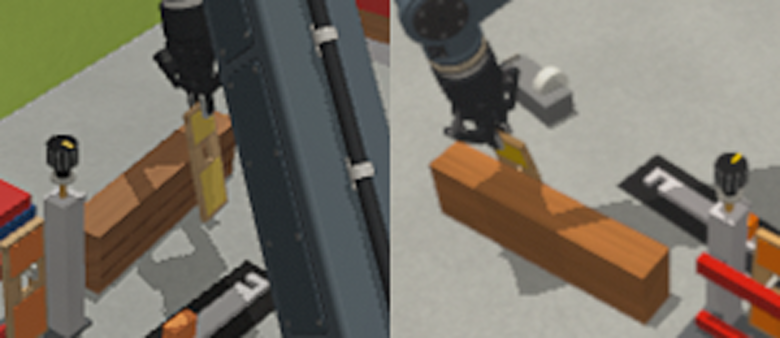

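View pics/w26.png

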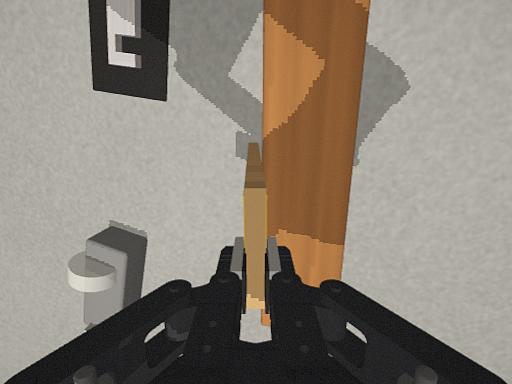

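Riser contact at the predicted x (-2.8 N). I'll lower the last half-millimetre and release.

carry_out([
  [[0.03,0,0,0,0,0,3],[0.04,0,0,0,0,0,3],[0.04,0,0,0,0,0,20],[0.04,0,0,0,0,0,40],[0.04,0,0,0,0,0,40]],
])

```text
t: 30.7
tcp_pos: [0.5839, -0.2779, 0.1484]
tool_rot: [0.43, 0.561, -0.544, 0.452]
force: [-0.1, -0.1, 0.2]
finger_gap: 0.47
```

carry_out([
  [[-0.1,0,0,0,0,0,40],[-0.5,0,0,0,0,0,40],[-1.3,0,0,0,0,0,40],[-2.3,0,0,0,0,0,40],[-3.5,0,0,0,0,0,40]],
])

```text
t: 31.2
tcp_pos: [0.6024, -0.2767, 0.2344]
tool_rot: [0.429, 0.562, -0.545, 0.45]
force: [0.1, 0.3, 0.1]
finger_gap: 0.465
```

```bash
python3 - <<'E'
from h import *
st();shot("scene","s27");shot("side","d27");shot("wrist","w27")
a=cv2.imread("pics/d27.png")[130:260,220:370]; b=cv2.imread("pics/s27.png")[115:245,150:300]
cv2.imwrite("pics/c27.png",cv2.resize(np.hstack([a,b]),None,fx=2.6,fy=2.6,interpolation=cv2.INTER_CUBIC))
E
```

```text
t 31.2 tcp [ 0.6024 -0.2767  0.2344] yaw 2.2 toolx [-0.225 -0.008 -0.974] q [-31.1  38.5  66.5  -7.1  86.  -32.1] F [0.1 0.3 0.1] M [-0.01 -0.18 -0.02] gap 39.7
```

View pics/c27.png

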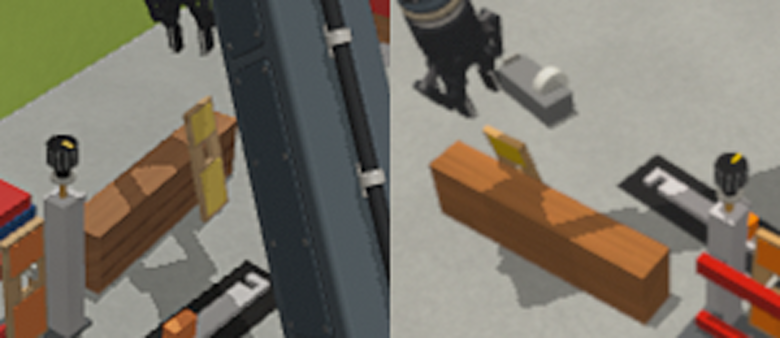

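View pics/w27.png

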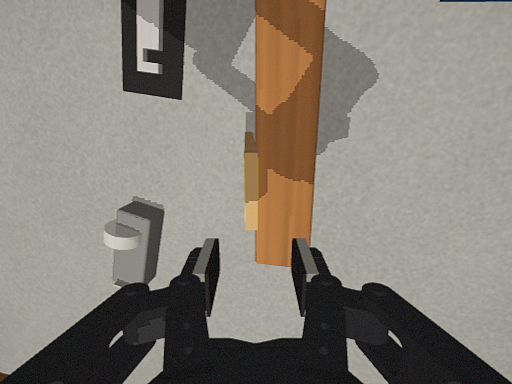

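The yellow board stands leaning on the riser. Going to the orange board, over the right knob with clearance.

```bash
python3 - <<'E'
from h import *
P,Q=plan([.56,-.06,.36],rot(-.6))
P,Q=plan([.558,.142,.33],rot(-.6),P,Q)
E
```

```text
call 1 [-2.26, -1.24, -4.37, 0.28, 0.06, 1.26]  /5: [-0.452, -0.248, -0.874, 0.056, 0.012, 0.252]
call 2 [-2.37, -1.1, -4.36, 0.28, 0.05, 1.27]  /5: [-0.474, -0.22, -0.872, 0.056, 0.01, 0.254]
ends [ 0.56   -0.06    0.3599] yaw -0.6
call 1 [1.19, -0.17, -8.08, 0.0, 0.0, 0.0]  /5: [0.238, -0.034, -1.616, 0.0, 0.0, 0.0]
ends [0.5579 0.142  0.3301] yaw -0.6
```

carry_out([
  [[-0.8,-0.2,-0.5,0.05,0,0.25,40],[-1.6,-0.4,-1.2,0.1,0,0.5,40],[-2.3,-0.7,-2.2,0.15,0,0.75,40],[-2.3,-1.0,-3.3,0.2,0,1.0,40],[-2.3,-1.2,-4.4,0.3,0.05,1.25,40]],
])

```text
t: 31.85
tcp_pos: [0.5811, -0.1665, 0.2963]
tool_rot: [0.467, 0.531, -0.526, 0.473]
force: [-0.4, 0.2, -1.1]
finger_gap: 0.469
```

carry_out([
  [[-0.5,-0.2,-0.9,0.05,0,0.25,40],[-1.0,-0.4,-1.8,0.1,0,0.5,40],[-1.5,-0.7,-2.7,0.15,0,0.75,40],[-2.0,-0.9,-3.6,0.2,0,1.0,40],[-2.4,-1.1,-4.4,0.3,0.05,1.25,40]],
])

```text
t: 32.35
tcp_pos: [0.5595, -0.0565, 0.3589]
tool_rot: [-0.502, -0.499, 0.505, -0.493]
force: [-0.0, -0.5, -0.2]
finger_gap: 0.47
```

carry_out([
  [[0,0,-1.6,0,0,0,40],[0.2,0,-3.3,0,0,0,40],[0.5,-0.1,-5.0,0,0,0,40],[0.9,-0.15,-6.6,0,0,0,40],[1.2,-0.2,-8.1,0,0,0,40]],
])

```text
t: 32.85
tcp_pos: [0.5568, 0.1466, 0.3282]
tool_rot: [-0.501, -0.5, 0.506, -0.493]
force: [0.8, 0.0, -0.2]
finger_gap: 0.466
```

```bash
python3 - <<'E'
from h import *
w=shot("wrist","w28");st()
c,m,stt=blob(w,lambda h:(h[...,0]>=10)&(h[...,0]<=25)&(h[...,1]>70)&(h[...,2]>140),(230,150,290,240));print(c,stt)
for v in range(stt[1],stt[1]+stt[3],10):
    r=np.where(m[v])[0]; print(v,r.min(),r.max(),onz(w,r.min(),v,.205)[:2].round(4),onz(w,r.max()+1,v,.205)[:2].round(4)) if len(r) else 0
print(onz(w,c[0],stt[1]+stt[3],.205))
E
```

```text
t 32.9 tcp [0.5554 0.1521 0.3269] yaw -0.59 toolx [-0.014  0.008 -1.   ] q [ 3.9 21.2 81.8  0.5 77.8  4.4] F [-0.9  2.1 -0.4] M [0.07 0.02 0.  ] gap 40.0
[257.29878869 199.18438762] [251 169  13  62 743]
169 252 262 [0.5531 0.1665] [0.5635 0.1663]
179 251 263 [0.5519 0.1567] [0.5644 0.1565]
189 252 263 [0.5527 0.1466] [0.5644 0.1465]
199 252 263 [0.5525 0.1364] [0.5643 0.1363]
209 252 263 [0.5523 0.1259] [0.5643 0.1258]
219 252 263 [0.5521 0.1152] [0.5642 0.1151]
229 252 262 [0.552  0.1042] [0.5632 0.1041]
[0.55732754 0.10194463 0.205     ]
```

View pics/w28.png

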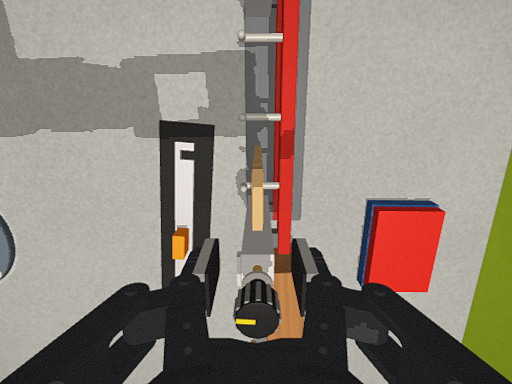

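The orange top centre is at (0.558, 0.134), as expected. The keeper on the mat will be rechecked later. Descending and gripping 8 mm to +y, away from the right knob.

```bash
python3 - <<'E'
from h import *
st();plan([.5582,.142,.178],rot(-.6))
plan([.5582,.142,.178],rot(-.6),np.array([.5568,.1466,.3282]),pose()[1])
E
```

```text
t 32.9 tcp [0.5554 0.1521 0.3269] yaw -0.59 toolx [-0.014  0.008 -1.   ] q [ 3.9 21.2 81.8  0.5 77.8  4.4] F [-0.9  2.1 -0.4] M [0.07 0.02 0.  ] gap 40.0
call 1 [5.95, 0.2, 0.45, 0.0, -0.09, 0.16]  /5: [1.19, 0.04, 0.09, 0.0, -0.018, 0.032]
ends [0.5583 0.1419 0.178 ] yaw -0.6
call 1 [6.01, 0.14, 0.23, 0.0, -0.09, 0.16]  /5: [1.202, 0.028, 0.046, 0.0, -0.018, 0.032]
ends [0.5582 0.142  0.1779] yaw -0.6
```

carry_out([
  [[0.5,0.1,0.1,0,0,0.1,40],[1.3,0.1,0.2,0,-0.05,0.1,40],[2.2,0.1,0.2,0,-0.05,0.1,40],[3.1,0.1,0.2,0,-0.05,0.1,40],[3.8,0.1,0.2,0,-0.05,0.1,40]],
])

```text
t: 33.4
tcp_pos: [0.5582, 0.1397, 0.2324]
tool_rot: [-0.502, -0.497, 0.505, -0.496]
force: [-0.3, 0.7, -0.3]
finger_gap: 0.472
```

carry_out([
  [[0,0,0,0,0,0,40],[0,0,0,0,0,0,40],[0,0,0,0,0,0,40],[0,0,0,0,0,0,40],[0,0,0,0,0,0,40]],
])

```text
t: 33.9
tcp_pos: [0.56, 0.14, 0.2355]
tool_rot: [-0.504, -0.495, 0.504, -0.497]
force: [0.3, -0.2, -0.0]
finger_gap: 0.462
```

```bash
python3 - <<'E'
from h import *
st();plan([.5582,.142,.178],rot(-.6))
E
```

```text
t 33.9 tcp [0.56   0.14   0.2355] yaw -0.83 toolx [ 0.002 -0.002 -1.   ] q [ 3.  26.2 88.9 -0.1 64.8  3.9] F [ 0.3 -0.2 -0. ] M [ 0.01 -0.02  0.03] gap 39.5
call 1 [2.3, -0.08, -0.08, -0.05, 0.02, -0.02]  /5: [0.46, -0.016, -0.016, -0.01, 0.004, -0.004]
ends [0.5582 0.1419 0.178 ] yaw -0.6
```

carry_out([
  [[0.6,-0.05,-0.05,-0.05,0,0,40],[1.2,-0.08,-0.08,-0.05,0,0,40],[1.8,-0.08,-0.08,-0.05,0,0,40],[2.2,-0.08,-0.08,-0.05,0,0,40],[2.3,-0.08,-0.08,-0.05,0,0,40]],
])

```text
t: 34.4
tcp_pos: [0.557, 0.1418, 0.1762]
tool_rot: [-0.502, -0.497, 0.504, -0.498]
force: [-0.3, 0.8, 0.1]
finger_gap: 0.47
```

carry_out([
  [[0,0,0,0,0,0,40],[0,0,0,0,0,0,3],[0,0,0,0,0,0,3],[0,0,0,0,0,0,3],[0,0,0,0,0,0,3]],
], force=60)

```text
t: 34.9
tcp_pos: [0.5579, 0.1419, 0.1778]
tool_rot: [-0.502, -0.497, 0.503, -0.498]
force: [-0.8, 0.6, 2.6]
finger_gap: 0.106
```

```bash
python3 - <<'E'
from h import *
st();shot("wrist","w29")
E
```

```text
t 34.9 tcp [0.5579 0.1419 0.1778] yaw -0.58 toolx [ 0.001 -0.002 -1.   ] q [ 3.2 30.3 92.4 -0.2 57.3  3.9] F [-0.8  0.6  2.6] M [ 0.01  0.15 -0.04] gap 9.0
```

View pics/w29.png

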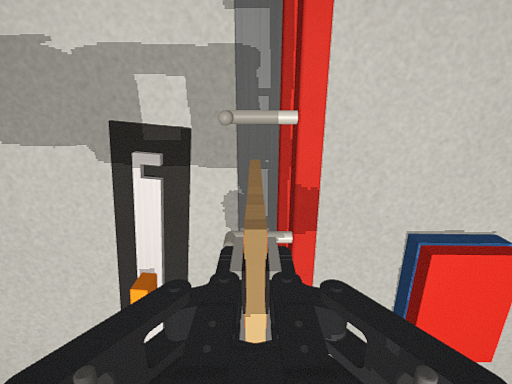

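Gripped at 9 mm. Lifting and drawing forward.

carry_out([
  [[-0.2,0,0,0,0,0,3],[-0.4,0,0,0,0,0,3],[-0.6,0,0,0,0,0,3],[-0.8,0,0,0,0,0,3],[-0.88,0,0,0,0,0,3]],
])

```text
t: 35.45
tcp_pos: [0.5579, 0.142, 0.1997]
tool_rot: [-0.502, -0.497, 0.503, -0.498]
force: [-0.1, -0.3, -1.5]
finger_gap: 0.108
```

```bash
python3 - <<'E'
from h import *
st()
E
```

```text
t 35.45 tcp [0.5579 0.142  0.1997] yaw -0.58 toolx [ 0.001 -0.002 -1.   ] q [ 3.2 28.6 91.2 -0.1 60.1  3.9] F [-0.1 -0.3 -1.5] M [0.01 0.02 0.05] gap 9.2
```

carry_out([
  [[0,-0.4,0,0,0,0,3],[0,-0.9,0,0,0,0,3],[0,-1.5,0,0,0,0,3],[0,-2.1,0,0,0,0,3],[0,-2.6,0,0,0,0,3]],
])

```text
t: 35.95
tcp_pos: [0.49, 0.1427, 0.1987]
tool_rot: [-0.501, -0.497, 0.504, -0.497]
force: [-1.1, 0.4, -0.6]
finger_gap: 0.106
```

```bash
python3 - <<'E'
from h import *
st();w=shot("wrist","w30");shot("scene","s30")
P,Q=plan([.465,.05,.27],rot(-.6))
yb=-.125
xf=.5652-.0375*yb
P,Q=plan([xf-.015,yb+.0085,.18],rot(2.15,13,92.15),P,Q)
print(xf)
E
```

```text
t 35.95 tcp [0.49   0.1427 0.1987] yaw -0.58 toolx [-0.002 -0.002 -1.   ] q [ 3.700e+00  2.410e+01  1.003e+02 -1.000e-01  5.570e+01  4.400e+00] F [-1.1  0.4 -0.6] M [-0.02  0.03  0.01] gap 9.0
call 1 [-2.84, -0.95, 3.73, 0.01, 0.03, 0.04]  /5: [-0.568, -0.19, 0.746, 0.002, 0.006, 0.008]
ends [0.465  0.0499 0.27  ] yaw -0.6
call 1 [3.6, 3.67, 6.62, -0.55, -0.07, -2.6]  /5: [0.72, 0.734, 1.324, -0.11, -0.014, -0.52]
ends [ 0.555  -0.1165  0.1799] yaw 2.2
0.5698875
```

View pics/w30.png

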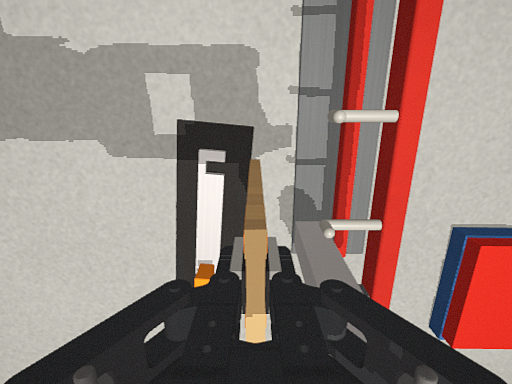

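View pics/s30.png

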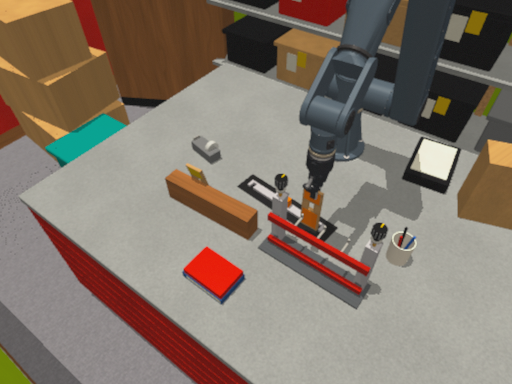

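Orange is free. Carrying it to the riser at y ≈ -0.125.

carry_out([
  [[-0.8,-0.3,0.3,0,0,0,3],[-1.6,-0.6,1.0,0,0,0,3],[-2.3,-0.9,1.9,0,0,0,3],[-2.8,-0.9,2.8,0,0,0,3],[-2.8,-0.9,3.7,0,0,0,3]],
])

```text
t: 36.55
tcp_pos: [0.4707, 0.0496, 0.2713]
tool_rot: [0.503, 0.495, -0.502, 0.5]
force: [0.6, -0.1, -1.5]
finger_gap: 0.105
```

carry_out([
  [[0.3,0.3,1.4,-0.1,0,-0.5,3],[0.8,0.8,2.9,-0.2,0,-1.0,3],[1.6,1.6,4.2,-0.3,0,-1.6,3],[2.5,2.6,5.4,-0.4,-0.05,-2.1,3],[3.3,3.4,6.6,-0.55,-0.05,-2.6,3]],
])

```text
t: 37.05
tcp_pos: [0.5542, -0.1174, 0.1861]
tool_rot: [0.429, 0.561, -0.545, 0.451]
force: [0.5, 1.2, -1.3]
finger_gap: 0.104
```

carry_out([
  [[0,0,0,0,0,0,3],[0,0,0,0,0,0,3],[0,0,0,0,0,0,3],[0,0,0,0,0,0,3],[0,0,0,0,0,0,3]],
])

```text
t: 37.55
tcp_pos: [0.5523, -0.1147, 0.1885]
tool_rot: [0.429, 0.561, -0.545, 0.452]
force: [-0.2, -0.3, -1.5]
finger_gap: 0.109
```

```bash
python3 - <<'E'
from h import *
shot("wrist","w31");shot("scene","s31");st()
yb=-.125; xf=.5652-.0375*yb; th=np.deg2rad(13)
print("contact tcp", xf-.1*np.tan(th)-.005*np.cos(th)+.1468*np.sin(th), .005*np.sin(th)+.1468*np.cos(th))
P,Q=plan([xf-.009,yb+.0085,.149],rot(2.15,13,92.15))
E
```

```text
t 37.65 tcp [ 0.5524 -0.1149  0.1882] yaw 2.2 toolx [-0.223 -0.01  -0.975] q [-20.4  33.8  84.3  -5.2  73.8 -20.6] F [-0.8 -0.2 -1.9] M [-0.01 -0.15 -0.  ] gap 8.7
contact tcp 0.5749516453411969 0.14416228078219187
call 1 [1.45, 0.68, 0.07, 0.01, 0.02, -0.02]  /5: [0.29, 0.136, 0.014, 0.002, 0.004, -0.004]
ends [ 0.5609 -0.1164  0.1491] yaw 2.1
```

View pics/w31.png

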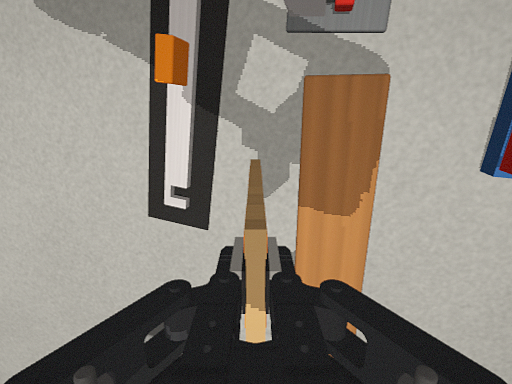

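carry_out([
  [[0.3,0.15,0,0,0,0,3],[0.6,0.3,0.05,0,0,0,3],[0.95,0.45,0.07,0,0,0,3],[1.3,0.6,0.07,0,0,0,3],[1.45,0.68,0.07,0,0,0,3]],
])

```text
t: 38.15
tcp_pos: [0.5603, -0.1168, 0.1461]
tool_rot: [0.429, 0.562, -0.546, 0.45]
force: [-0.3, -1.1, -0.4]
finger_gap: 0.103
```

```bash
python3 - <<'E'
from h import *
st()
E
```

```text
t 38.15 tcp [ 0.5603 -0.1168  0.1461] yaw 2.16 toolx [-0.227 -0.009 -0.974] q [-20.3  37.5  84.8  -5.3  70.  -20.1] F [-0.3 -1.1 -0.4] M [ 0.04 -0.16 -0.01] gap 8.8
```

carry_out([
  [[0.05,0.03,0,0,0,0,3],[0.1,0.06,0,0,0,0,3],[0.15,0.09,0,0,0,0,3],[0.18,0.1,0,0,0,0,3],[0.18,0.1,0,0,0,0,3]],
])

```text
t: 38.65
tcp_pos: [0.5627, -0.117, 0.1441]
tool_rot: [0.43, 0.561, -0.545, 0.451]
force: [-0.1, 0.4, 4.7]
finger_gap: 0.104
```

```bash
python3 - <<'E'
from h import *
st()
E
```

```text
t 38.65 tcp [ 0.5627 -0.117   0.1441] yaw 2.15 toolx [-0.224 -0.01  -0.975] q [-20.3  37.7  84.6  -5.3  69.7 -20.1] F [-0.1  0.4  4.7] M [ 0.09  0.23 -0.01] gap 8.9
```

Counter contact at 0.144, as predicted. Moving toward the riser.

carry_out([
  [[-0.05,0.08,0,0,0,0,3],[-0.08,0.16,0,0,0,0,3],[-0.1,0.24,0,0,0,0,3],[-0.12,0.32,0,0,0,0,3],[-0.13,0.38,0,0,0,0,3]],
])

```text
t: 39.15
tcp_pos: [0.5718, -0.1165, 0.1439]
tool_rot: [0.429, 0.562, -0.546, 0.45]
force: [-2.6, 0.1, 2.4]
finger_gap: 0.105
```

carry_out([
  [[0,0.04,0,0,0,0,3],[-0.01,0.08,0,0,0,0,3],[-0.02,0.12,0,0,0,0,3],[-0.02,0.14,0,0,0,0,3],[-0.02,0.14,0,0,0,0,3]],
])

```text
t: 39.65
tcp_pos: [0.5745, -0.1164, 0.1438]
tool_rot: [0.428, 0.562, -0.546, 0.45]
force: [-6.2, -0.5, 3.3]
finger_gap: 0.106
```

```bash
python3 - <<'E'
from h import *
st()
E
```

```text
t 39.65 tcp [ 0.5745 -0.1164  0.1438] yaw 2.17 toolx [-0.228 -0.009 -0.974] q [-19.8  38.6  82.6  -5.2  71.1 -19.8] F [-6.2 -0.5  3.3] M [-0.04  1.41 -0.07] gap 9.0
```

Riser contact (6 N). Easing back 1 mm, then releasing.

carry_out([
  [[0,-0.04,0,0,0,0,3],[0,-0.05,0,0,0,0,3],[0,-0.05,0,0,0,0,20],[0,-0.05,0,0,0,0,40],[0,-0.05,0,0,0,0,40]],
])

```text
t: 40.15
tcp_pos: [0.5762, -0.1167, 0.1441]
tool_rot: [0.43, 0.56, -0.545, 0.452]
force: [-0.3, -0.7, 0.5]
finger_gap: 0.467
```

carry_out([
  [[-0.1,0,0,0,0,0,40],[-0.5,0,0,0,0,0,40],[-1.3,0,0,0,0,0,40],[-2.3,0,0,0,0,0,40],[-3.8,0,0,0,0,0,40]],
])

```text
t: 40.65
tcp_pos: [0.5953, -0.1152, 0.2366]
tool_rot: [0.429, 0.562, -0.546, 0.45]
force: [0.1, -0.3, 0.2]
finger_gap: 0.465
```

```bash
python3 - <<'E'
from h import *
shot("scene","s33");shot("side","d33");shot("wrist","w33");st()
plan([.45,.06,.42],rot(90),ccw=True)
a=cv2.imread("pics/d33.png")[110:310,140:350]; b=cv2.imread("pics/s33.png")[115:315,150:360]
cv2.imwrite("pics/c33.png",cv2.resize(np.hstack([a,b]),None,fx=1.9,fy=1.9,interpolation=cv2.INTER_CUBIC))
E
```

```text
t 40.8 tcp [ 0.5987 -0.1162  0.2402] yaw 2.14 toolx [-0.217 -0.012 -0.976] q [-19.1  33.9  74.6  -4.8  83.2 -20.2] F [-0.  -0.6 -0.7] M [-0.02 -0.08  0.03] gap 40.2
call 1 [-1.94, -2.37, -2.41, -5.83, -0.63, 0.68]  /5: [-0.388, -0.474, -0.482, -1.166, -0.126, 0.136]
call 2 [-2.19, -0.8, -3.12, -5.83, -0.63, 0.68]  /5: [-0.438, -0.16, -0.624, -1.166, -0.126, 0.136]
call 3 [-2.36, 0.92, -2.97, -5.83, -0.62, 0.68]  /5: [-0.472, 0.184, -0.594, -1.166, -0.124, 0.136]
ends [0.4499 0.06   0.42  ] yaw 90.0
```

View pics/c33.png

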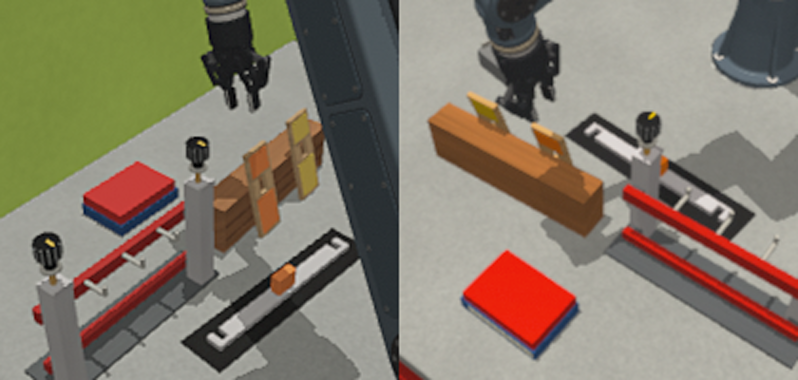

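View pics/w33.png

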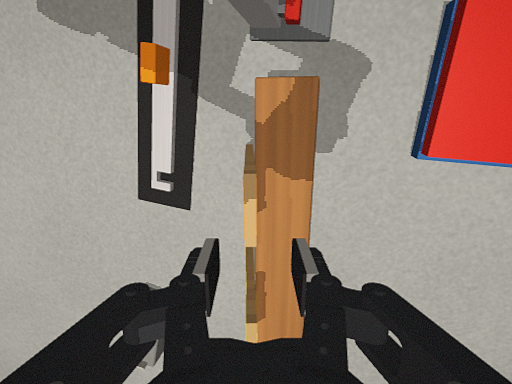

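Both boards lean on the riser with the rack empty. I'll rise for an overview to check the keeper and boards.

```bash
python3 - <<'E'
from h import *
plan([.44,-.02,.43],rot(0))
E
```

```text
call 1 [-3.04, -3.85, -2.03, 0.22, 0.05, 1.25]  /5: [-0.608, -0.77, -0.406, 0.044, 0.01, 0.25]
call 2 [-3.44, -3.53, -1.97, 0.21, 0.05, 1.26]  /5: [-0.688, -0.706, -0.394, 0.042, 0.01, 0.252]
ends [ 0.4401 -0.02    0.4301] yaw 0.0
```

carry_out([
  [[-1.0,-0.3,-0.2,0.05,0,0.25,60],[-2.0,-0.9,-0.6,0.1,0,0.5,60],[-3.0,-1.8,-1.0,0.15,0,0.75,60],[-3.0,-2.8,-1.5,0.2,0,1.0,60],[-3.0,-3.8,-2.0,0.2,0.05,1.25,60]],
])

```text
t: 41.3
tcp_pos: [0.5176, -0.0678, 0.3312]
tool_rot: [0.465, 0.533, -0.523, 0.475]
force: [0.3, 0.2, -0.3]
finger_gap: 0.704
```

carry_out([
  [[-0.7,-0.7,-0.4,0.05,0,0.25,60],[-1.4,-1.4,-0.8,0.1,0,0.5,60],[-2.1,-2.1,-1.2,0.15,0,0.75,60],[-2.8,-2.8,-1.6,0.2,0,1.0,60],[-3.4,-3.5,-2.0,0.2,0.05,1.25,60]],
])

```text
t: 41.8
tcp_pos: [0.4394, -0.0193, 0.426]
tool_rot: [0.498, 0.504, -0.501, 0.497]
force: [-0.1, -0.2, -0.2]
finger_gap: 0.705
```

carry_out([
  [[0,0,0,0,0,0,60],[0,0,0,0,0,0,60],[0,0,0,0,0,0,60],[0,0,0,0,0,0,60],[0,0,0,0,0,0,60]],
])

```text
t: 42.3
tcp_pos: [0.4409, -0.0202, 0.4246]
tool_rot: [0.498, 0.504, -0.501, 0.497]
force: [1.0, -0.4, 0.3]
finger_gap: 0.706
```

```bash
python3 - <<'E'
from h import *
shot("wrist","w34");shot("scene","s34");shot("side","d34");st()
E
```

```text
t 42.45 tcp [ 0.4408 -0.0201  0.4251] yaw 0.12 toolx [-0.01   0.004 -1.   ] q [-17.2   4.5  89.1   0.   87.  -17.3] F [0.4 0.6 0.6] M [ 0.05  0.05 -0.  ] gap 60.2
```

View pics/w34.png

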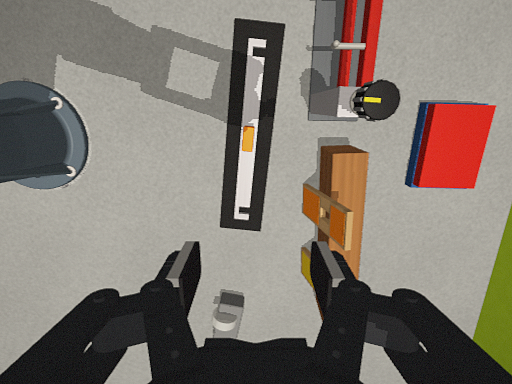

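The overview shows the mat with corners about (236,18), (284,24), (260,231), (221,226), the bar lying along it, and the orange board leaning at (328,215). I'll measure the keeper against the mat and the boards' squareness.

```bash
python3 - <<'E'
from h import *
w=load("w34");h=cv2.cvtColor(w["image"],cv2.COLOR_RGB2HSV).astype(int)
v=h[...,2]
m=(v<62).astype(np.uint8); m[:10]=0;m[236:]=0;m[:,:215]=0;m[:,290:]=0
m=cv2.morphologyEx(m,cv2.MORPH_OPEN,np.ones((3,3),np.uint8))
n,l,stt,c=cv2.connectedComponentsWithStats(m);k=1+np.argmax(stt[1:,4]);m=(l==k).astype(np.uint8)
cn=max(cv2.findContours(m,cv2.RETR_EXTERNAL,cv2.CHAIN_APPROX_NONE)[0],key=cv2.contourArea)
P=np.array([onz(w,*q,.003)[:2] for q in cn[:,0]],np.float32)*1000; rm=cv2.minAreaRect(P);print("mat",rm)
# interior non-mat = bar (+handle)
fill=np.zeros_like(m);cv2.drawContours(fill,[cn],-1,1,-1)
b=((fill>0)&(v>100)).astype(np.uint8)
b=cv2.morphologyEx(b,cv2.MORPH_CLOSE,np.ones((3,3),np.uint8))
# drop handle (orange)
org=(h[...,1]>130)&(h[...,0]<25)&(v>120)
bb=(b>0)&~org; ys,xs=np.where(bb);print(xs.min(),xs.max(),ys.min(),ys.max())
pts=np.array([onz(w,x+.0,y+.0,.013)[:2] for x,y in zip(xs,ys)],np.float32)*1000
rb=cv2.minAreaRect(pts);print("bar",rb)
oy,ox=np.where(org&(fill>0)); print("handle top px",ox.mean(),oy.mean(), onz(w,ox.mean(),oy.mean(),.045))
c0=np.array(rm[0]);d=np.array(rb[0])-c0;a=np.deg2rad(84.4);u=np.array([np.cos(a),np.sin(a)]);print("offset along, across",d@u,d@np.array([-u[1],u[0]]))
im=cv2.imread("pics/w34.png")[5:340,210:380];cv2.imwrite("pics/c34.png",cv2.resize(im,None,fx=1.75,fy=1.75,interpolation=cv2.INTER_CUBIC))
im=cv2.imread("pics/s34.png")[150:250,155:285];a=cv2.resize(im,None,fx=3,fy=3,interpolation=cv2.INTER_CUBIC)
im=cv2.imread("pics/d34.png")[150:250,225:355];b=cv2.resize(im,None,fx=3,fy=3,interpolation=cv2.INTER_CUBIC)
cv2.imwrite("pics/c34b.png",np.hstack([a,b]))
E
```

```text
mat ((423.31201171875, 2.65899658203125), (396.6564636230469, 87.67960357666016), 84.17204284667969)
234 266 38 219
bar ((422.7726135253906, 1.1299896240234375), (340.7783203125, 32.254581451416016), 84.38603973388672)
handle top px 247.5830115830116 138.2934362934363 [0.42307213 0.00237872 0.045     ]
offset along, across -1.5743456592050984 0.38761892881762944
```

View pics/c34b.png

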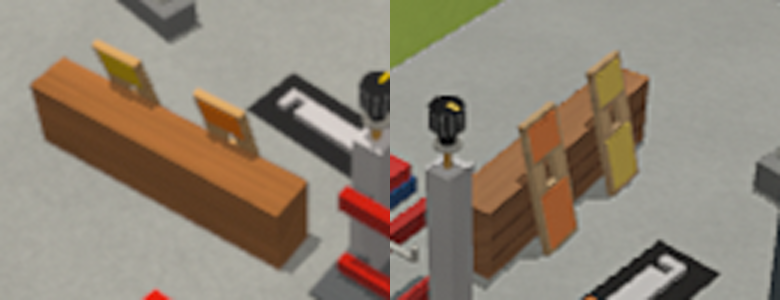

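View pics/c34.png

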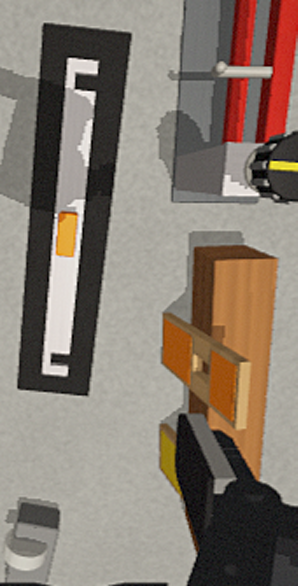

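```bash
python3 - <<'E'
from h import *
w=load("w34");h=cv2.cvtColor(w["image"],cv2.COLOR_RGB2HSV).astype(int)
f=lambda x,y,z:onz(w,210+x/1.75,5+y/1.75,z).round(4)
print("top back edge",f(250,347,.170),f(246,428,.170)); print("bottom front",f(163,313,0.002),f(163,365,.002))
# predicted corners of orange & yellow board as placed
for yb,xf in ((-.125,.5699),(-.27,.5753)):
  th=np.deg2rad(13);R2=R.from_euler('z',2.15,degrees=True)
  for z,n in ((0,"bot"),(.174,"top")):
    for s in (-.032,.032):
      base=np.array([xf-.1*np.tan(th),yb,0]); p=base+R2.apply([z*np.sin(th),s,z*np.cos(th)])
      print(yb,n,p.round(4),"side",proj(load("d34"),p).round(0),"scene",proj(load("s34"),p).round(0),"wrist",proj(w,p).round(0))
d=cv2.imread("pics/d34.png");s=cv2.imread("pics/s34.png")
for im,nm,src in ((d,"d",load("d34")),(s,"s",load("s34"))):
  for yb,xf in ((-.125,.5699),(-.27,.5753)):
    for z in (0,.174):
      for q in (-.032,.032):
        p=np.array([xf-.1*np.tan(th),yb,0])+R2.apply([z*np.sin(th),q,z*np.cos(th)]);u=proj(src,p);cv2.circle(im,tuple(int(round(t)) for t in u),1,(255,0,255),-1)
cv2.imwrite("pics/ov.png",np.hstack([cv2.resize(s[150:250,155:285],None,fx=3,fy=3),cv2.resize(d[150:250,225:355],None,fx=3,fy=3)]))
E
```

```text
top back edge [ 0.5824 -0.0786  0.17  ] [ 0.5868 -0.1545  0.17  ]
bottom front [ 0.5352 -0.0939  0.002 ] [ 0.5387 -0.1592  0.002 ]
-0.125 bot [ 0.548 -0.157  0.   ] side [285. 225.] scene [228. 207.] wrist [307. 212.]
-0.125 bot [ 0.5456 -0.093   0.    ] side [275. 234.] scene [243. 215.] wrist [308. 183.]
-0.125 top [ 0.5871 -0.1555  0.1695] side [278. 183.] scene [218. 181.] wrist [351. 250.]
-0.125 top [ 0.5847 -0.0916  0.1695] side [267. 191.] scene [234. 189.] wrist [353. 211.]
-0.27 bot [ 0.5534 -0.302   0.    ] side [305. 206.] scene [198. 191.] wrist [306. 272.]
-0.27 bot [ 0.551 -0.238  0.   ] side [296. 214.] scene [211. 198.] wrist [307. 247.]
-0.27 top [ 0.5925 -0.3005  0.1695] side [299. 166.] scene [184. 164.] wrist [345. 326.]
-0.27 top [ 0.5901 -0.2366  0.1695] side [290. 173.] scene [199. 171.] wrist [347. 294.]
```

View pics/ov.png

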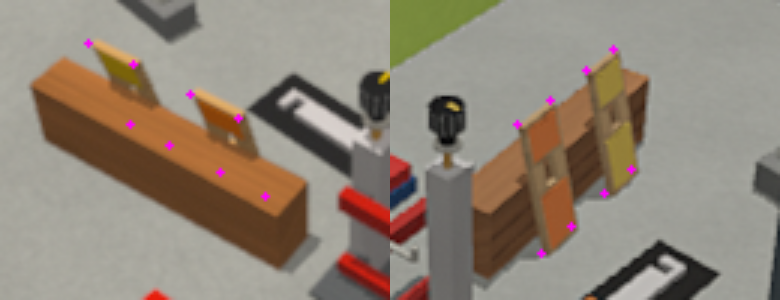

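The keeper is 1.6 mm along and 0.4 mm across from the mat's centre, and parallel to it. The boards match the intended 13° lean to within a pixel or two. One last check: knob heights and bystanders.

```bash
python3 - <<'E'
from h import *
a=load("s34");b=load("d34");a0=load("scene0");b0=load("side0")
for n,wa,wb in (("R",(273,170,292,190),(235,178,253,199)),("L",(367,220,390,243),(155,228,177,256))):
    pa,_,sa=blob(a,lambda h:h[...,2]<75,wa);pb,_,sb=blob(b,lambda h:h[...,2]<75,wb);print(n,pa.round(1),pb.round(1),[x.round(4) for x in tri(a,pa,b,pb)])
red=lambda h:((h[...,0]<6)|(h[...,0]>174))&(h[...,1]>180)&(h[...,2]>120)
print("books",blob(a0,red,(180,245,250,300))[0],blob(a,red,(180,245,250,300))[0])
d=cv2.absdiff(a0["image"],a["image"]).max(2)
print("cup diff",(d[225:270,385:420]>60).sum(),"tape diff",(d[135:165,185:225]>60).sum(),"books diff",(d[245:300,180:250]>60).sum())
st()
E
```

```text
R [280.4 181.5] [243.4 189.4] [array([0.5561, 0.0645, 0.2707]), np.float64(0.0005)]
L [378.4 231.6] [164.5 241.5] [array([0.56  , 0.3648, 0.2712]), np.float64(0.0006)]
books [212.63642173 271.44472843] [212.75483871 271.32967742]
cup diff 15 tape diff 0 books diff 0
t 42.45 tcp [ 0.4408 -0.0201  0.4251] yaw 0.12 toolx [-0.01   0.004 -1.   ] q [-17.2   4.5  89.1   0.   87.  -17.3] F [0.4 0.6 0.6] M [ 0.05  0.05 -0.  ] gap 60.2
```

View pics/s34.png

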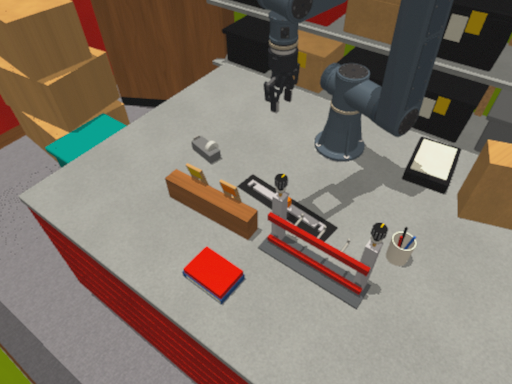

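Both knobs rose about 13.5 mm and sit at stop height, and the bystanders are unmoved. I'll wait a second and look once more before handing in.

carry_out([
  [[0,0,0,0,0,0,60],[0,0,0,0,0,0,60],[0,0,0,0,0,0,60],[0,0,0,0,0,0,60],[0,0,0,0,0,0,60]],
])

```text
t: 42.95
tcp_pos: [0.4405, -0.0199, 0.4257]
tool_rot: [0.498, 0.504, -0.501, 0.498]
force: [0.1, 0.5, 0.1]
finger_gap: 0.707
```

carry_out([
  [[0,0,0,0,0,0,60],[0,0,0,0,0,0,60],[0,0,0,0,0,0,60],[0,0,0,0,0,0,60],[0,0,0,0,0,0,60]],
])

```text
t: 43.45
tcp_pos: [0.4406, -0.0199, 0.4257]
tool_rot: [0.498, 0.504, -0.501, 0.497]
force: [0.1, 0.1, -0.6]
finger_gap: 0.704
```

```bash
python3 - <<'E'
from h import *
w=shot("wrist","w35");s=shot("scene","s35");st()
for n,o in (("w35","w34"),("s35","s34")):
    d=cv2.absdiff(load(n)["image"],load(o)["image"]).max(2); ys,xs=np.where(d>80); print(n,len(xs),(xs.min(),xs.max(),ys.min(),ys.max()) if len(xs) else "")
E
```

```text
t 43.55 tcp [ 0.4406 -0.02    0.4257] yaw 0.13 toolx [-0.009  0.003 -1.   ] q [-17.2   4.5  89.1   0.   87.  -17.3] F [ 0.6 -0.8 -0.3] M [ 0.02 -0.01  0.02] gap 60.0
w35 368 (np.int64(55), np.int64(511), np.int64(35), np.int64(338))
s35 0
```

View pics/w35.png

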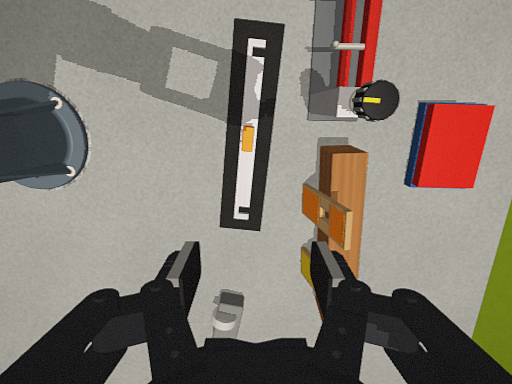

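The scene camera shows no change. The wrist differences are edge pixels spread over the picture, from slight camera motion. The keeper still lies centred at (247,138). Handing in.

```bash
python3 -c "
from station import manip
print(manip.sign_off())"
```

```text
the job is handed in; nothing more can be done
None
```

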